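# Put the washed stain pans away in stacked trays

## Task

Put the washed pans away: stack the empty tray on the full one, turned end for end so that it rests on the ledges above the tissue blocks instead of sinking onto them, and nest the three pans from the draining board in the middle of that upper tray, the medium pan in the large one and the small in the medium one. Each pan must sit flat and fully down in the one below, with the three handles spread well apart so that none lies over another. Set everything down rather than dropping it, do not shove the full tray along, and leave the other things on the bench where they are.

Things in the scene. Friction and masses are not known exactly. Their poses are not given: they have to be found in the camera images.
- bin_mid (a point): Full tray: grey plastic stack-nest tray, 222 x 142 x 42 high, over 2 kg, on the bench, filled to 21 above its underside with white tissue blocks. Site: its centre, 21 above its underside; x along its length to the end with two ledges, z up. Round the top runs an upright collar, 9 thick, 18 tall, 204 x 124 inside. Below it the walls slope in to a 194 x 114 underside; floor 3 thick.
- bin_two_ledge_end (a point): Middle of the full tray's two-ledge (+x) end, 92.5 from bin_mid. Ledges (tops of hollow ribs, open from below) lie 32 above the underside and reach 19 in from the collar: two narrow ones at this end, 38 either side of the middle; one wide one in the middle of the -x end. A like tray the same way round does not rest on them but sinks to the blocks.
- tray_mid (a point): Empty tray, same shape, 0.17 to 0.34 kg, beside the full one. Site: its centre, 21 above its underside, axes as for bin_mid. Lift by pinching the collar from above at the middle of a long side: 66.5 from the centre in y, collar top 21 above the point. Stacked with x axes opposed and centres within 5, it drops inside the full tray's collar and rests on the ledges, 32 above it.
- tray_two_ledge_end (a point): Middle of the empty tray's two-ledge (+x) end, 92.5 from tray_mid, same height and axes.
- pan_large_mid (a point): Large pan: round steel pan, 46 high, flat base 76 across, sides flaring to a rim 112 across, wall 2.5, floor 3, one handle; 0.15 to 0.31 kg. Site: on its axis, 23 above its underside; z along the axis to the mouth, x towards the handle. At first it lies on the slanted board, mouth to the robot, handle up the slope, z leaning 30 degrees from vertical.
- pan_large_handle (a point): Centre of the large pan's handle grip: a straight bar parallel to the rim, 14 wide (y), 8 thick (z), 58 long (x); 106 from the axis along x and 39 above pan_large_mid along z (62 above the underside, 16 above the rim). Axes as for the pan. Between rim and grip the handle slopes up.
- pan_medium_mid (a point): Medium pan: round steel pan, 46 high, flat base 60 across, sides flaring to a rim 94 across, wall 2.5, floor 3, one handle; 0.12 to 0.24 kg. Site: on its axis, 23 above its underside; z along the axis to the mouth, x towards the handle. At first it lies on the slanted board, mouth to the robot, handle up the slope, z leaning 30 degrees from vertical.
- pan_medium_handle (a point): Centre of the medium pan's handle grip: a straight bar parallel to the rim, 14 wide (y), 8 thick (z), 58 long (x); 97 from the axis along x and 39 above pan_medium_mid along z (62 above the underside, 16 above the rim). Axes as for the pan. Between rim and grip the handle slopes up.
- pan_small_mid (a point): Small pan: round steel pan, 46 high, flat base 44 across, sides flaring to a rim 76 across, wall 2.5, floor 3, one handle; 0.08 to 0.17 kg. Site: on its axis, 23 above its underside; z along the axis to the mouth, x towards the handle. At first it lies on the slanted board, mouth to the robot, handle up the slope, z leaning 30 degrees from vertical.
- pan_small_handle (a point): Centre of the small pan's handle grip: a straight bar parallel to the rim, 14 wide (y), 8 thick (z), 58 long (x); 88 from the axis along x and 39 above pan_small_mid along z (62 above the underside, 16 above the rim). Axes as for the pan. Between rim and grip the handle slopes up.
- board_foot (a point): Draining board, fixed: white, ribbed, 372 wide, 150 long, sloping 30 degrees up away from the robot; low lip along its foot; steel frame; top edge 107 above the bench. Site: middle of the foot, where ribs meet lip, 32 above the bench; x level, towards the up-slope side, y along the lip. The pans rest side by side against the lip, 116 apart, in any order.
- jar: Bystander: specimen jar with white lid, 60 across, 75 high. Origin: centre of its underside.
- slide_box: Bystander: flat grey slide box with white lid, 102 x 87 x 34 high. Origin: centre of its underside.
- pen_pot: Bystander: pen pot, 72 across, 95 high, pens to 140. Origin: centre of its underside.
There are look-alikes about, which are no part of the job. What is shaped like the part that bears pan_medium_mid but pink is not meant.

How it is judged:
At the end, for the whole second after the job is handed in: Tray level on the full tray's ledges, half-turned (underside 29-35 mm up, centres within 12 mm, tilt < 2.3 deg). Large pan on its floor within 50 mm of centre; medium in large, small in medium (0.5-6 mm higher each, axes within 12 mm), tilts < 2.3 deg, at rest, handle centres > 35 mm apart (z of tray_mid in the frame of bin_mid between 0.029 and 0.035 m and x of tray_two_ledge_end in the frame of bin_mid below -0.08 m and horizontal distance between tray_mid and bin_mid below 0.012 m and angle between each of tray_mid, pan_large_mid, pan_medium_mid, pan_small_mid's own z axis and vertical below 0.04 rad and z of pan_large_mid in the frame of tray_mid between 0.002 and 0.008 m and z of pan_medium_mid in the frame of pan_large_mid between 0.0005 and 0.006 m and z of pan_small_mid in the frame of pan_medium_mid between 0.0005 and 0.006 m and horizontal distance between pan_large_mid and tray_mid below 0.05 m and horizontal distance between pan_medium_mid and pan_large_mid below 0.012 m and horizontal distance between pan_small_mid and pan_medium_mid below 0.012 m and linear speed of each of pan_large, pan_medium, pan_small below 0.02 m/s and horizontal distance between pan_large_handle and pan_medium_handle above 0.035 m and horizontal distance between each of pan_medium_handle, pan_large_handle and pan_small_handle above 0.035 m); the robot touches nothing.
It fails at once if the jar, slide box or pen pot is moved by more than 3 cm (distance of any of jar, slide_box, pen_pot from where it was at the start of the episode above 0.03 m).
It fails at once if the full tray is shoved more than 4 cm from its place (distance of bin_mid from where it was at the start of the episode above 0.04 m).
It fails at once if the empty tray or a pan is dropped (falls free of the fingers at over 0.7 m/s) ((linear speed of tray above 0.7 m/s and contact force between tray and the fingers below 0.01 N) or (linear speed of pan_large above 0.7 m/s and contact force between pan_large and the fingers below 0.01 N) or (linear speed of pan_medium above 0.7 m/s and contact force between pan_medium and the fingers below 0.01 N) or (linear speed of pan_small above 0.7 m/s and contact force between pan_small and the fingers below 0.01 N)).
It also fails if it takes over 72 s, if anything falls off the work surface, if the arm or the gripper's body presses on something with over 40 N, if the wrist force passes 120 N, or if a joint passes its speed limit or range.

## Robot

A 7-joint arm with a two-finger parallel gripper is mounted at the origin on the work surface. World frame = base frame: x ahead of the robot, y to its left, z up, the work surface at z = 0. Lengths are in m, angles in rad, forces in N, time in s.
With the tool pointing down it reaches from about 0.4 to 0.875 m from the base axis. Payload 19.3 kg.
Tool frame: the origin (TCP) lies at the very end of the fingers, on their centre line; the grasp point (between the pads) lies 19 mm behind it; z points along the fingers, y is the direction in which the jaws open and shut (so a half turn about z gives the same grasp; the last joint's range is limited). The gripper opens to 85 mm and grips with 20 to 120 N. Pads are 22 mm wide; open, the fingers measure 114 mm over their backs; the gripper's body (76 mm by 85 mm) begins 54 mm behind the grasp point. The pads swing forward as they close: fully open they stand 13 mm farther back than shut.
Start: joints at [-0.07, 0.521, -0.036, 1.599, 0.021, 1.021, -0.113], TCP at [0.625, -0, 0.195] pointing down, gripper open.
Joint ranges: [-2.91, 2.91], [-0.3, 2.13], [-1.5, 1.42], [0.17, 2.43], [-1.26, 4.41], [0.16, 1.93], [-2.52, 2.52]. Speed limits (rad/s): [1.89, 1.89, 2.39, 2.39, 3.01, 3.01, 3.01].

## Interface

Orientations are given as [roll, pitch, yaw] about the fixed x, y, z axes, in that order (R = Rz(yaw) Ry(pitch) Rx(roll)).
In Python, from workcell import bot gives the robot as it stands. The module is installed in compiled form; this text tells all that it offers.
- The arm moves only by the shell command python3 -m inch 'ROWS' [FORCE]. ROWS is JSON, a list of rows, each an object of numbers: "dx", "dy", "dz": the shift along the tool's x, y, z in mm; "rx", "ry", "rz": the turn, a rotation vector about the tool's x, y, z in rad; "hand": the closure, from -1 (fully open) to 1 (shut), so that 0 is half open. In form: [{"dx": .., "dy": .., "dz": .., "rx": .., "ry": .., "rz": .., "hand": ..}, ...]. A call has 1 to 10 rows; each row shifts and turns the commanded pose from where the row before left it, along the tool's axes as they then stand; what a row does not reach is not made up. A row lasts 1/10 s, in which the tool goes at most 50 mm and 8.59 degrees, less where a joint would pass 70% of its speed; a pose out of reach is approached as far as the arm can. A call with a gripper value outside its range is refused whole. The fingers move at their own pace and stop on an object; FORCE is the grip in N (left out, the last holds). Time passes only in rows, so rows that do not move let the fingers close. It gives the time, the measured TCP pose, the force and the opening at its end, in the units of the state.
- bot.observe(): the state, without advancing time (a new reading comes with each control period).
- bot.grab_frame(name): name is "scene" or "side" or "wrist"; returns (picture, depth): 384x512x3 uint8, red, green, blue; 384x512 float32, m along the optical axis (not along the pixel's ray), 0 where there is no reading.
- bot.get_calibration(name): a dict with "vertical_fov" (degrees; the focal length in pixels is half the picture's height over the tangent of half this angle, whatever the lens; pixels are square), "cx", "cy" (the principal point, pixels), "origin" and "orientation" of the camera in the world. Camera axes: x right, y down, z forward; pixel columns grow to the right and rows downward; lengths in m; the calibration is good to about 2 mm. A picture is of the moment at which its call begins: read the wrist's pose just before it. get_calibration takes no time and is no camera call; for the wrist camera it gives the pose at the moment of the call.
- bot.job_done(): hands the job in, once; it reports no verdict.
Trained networks look in the newest picture that a camera, given by its name, has taken for a name from the list of things; names that differ only in an ending like _2 or _b are one class to them, and where a whole thing is asked for, a point or a joint stands for the part that bears it (a point fixed in the world has none). Each returns a list of dicts, best first, with "score" (0 to 1); they miss things now and then, are a little off and sometimes report something else, mostly with a low value. They report only what shows in the picture. A call takes as long as a camera call. They do not tell look-alikes from the thing itself.
- bot.trace(camera, target): "region" (384x512 bool, what is visible of it) and "box" ([left, top, right, bottom] in pixels, round what is visible of it).
- bot.tip_of(camera, target): "centre" ([row, column] in pixels: a listed point, or the origin of a listed thing).
The state is a dict: "clock": time; "qpos": joint angles; "qd": joint speeds; "joint_efforts": joint torques, N m; "position": TCP position; "tool_rot": TCP orientation; "force": force on the tool from outside, world axes, zero at the start; "moment": the same for the moment, N m; "grip_width": finger opening in m.
Only numpy, scipy, OpenCV 4.12 (cv2) and the standard library are available. Lean on these libraries where they do the work, as an engineer would, in place of code of your own. Each camera call takes 0.05 s, during which the arm holds its last target.

## Working session

There is one attempt and no reset: what is moved stays moved. The work goes in short steps, Python scripts to look and compute and a shell command to move; the robot and the scene stay as the last step left them, time stands still between calls to the robot, and variables do not carry over. Pictures are saved under pics/ and viewed, and the job is handed in when it is done.

```bash
mkdir -p pics; ls
cat > h.py <<'E'
import numpy as np, cv2
from workcell import bot
from scipy.spatial.transform import Rotation as R
def K(c):
    f=192/np.tan(np.radians(c['vertical_fov'])/2); return f,c['cx'],c['cy']
def camR(c):
    o=np.array(c['orientation'])
    if o.shape==(3,3): return o
    if o.size==4: return R.from_quat(o).as_matrix()
    return R.from_euler('xyz',o).as_matrix()
def cloud(c,d):
    f,cx,cy=K(c); v,u=np.mgrid[:384,:512]
    p=np.stack([(u-cx)/f*d,(v-cy)/f*d,d],-1)
    return p@camR(c).T+np.array(c['origin'])
def proj(c,P):
    f,cx,cy=K(c); q=(np.atleast_2d(P)-np.array(c['origin']))@camR(c)
    return np.stack([q[:,0]/q[:,2]*f+cx,q[:,1]/q[:,2]*f+cy],-1)
def ray(c,rc):
    f,cx,cy=K(c); d=camR(c)@np.array([(rc[1]-cx)/f,(rc[0]-cy)/f,1]); return np.array(c['origin']),d
def atz(c,rc,z):
    o,d=ray(c,rc); return o+d*(z-o[2])/d[2]
def grab(n,save=None):
    c=bot.get_calibration(n); im,d=bot.grab_frame(n)
    if save: cv2.imwrite('pics/%s.png'%save,im[...,::-1])
    return c,im,d
E
python3 - <<'E'
from h import *
print(bot.observe())
for n in ['scene','side','wrist']:
    c,im,d=grab(n,n+'0'); print(n,c)
    np.savez('/tmp/%s0.npz'%n,im=im,d=d)
    if n!='wrist':
      for t in ['bin_mid','bin_two_ledge_end','tray_mid','tray_two_ledge_end','pan_large_mid','pan_large_handle','pan_medium_mid','pan_medium_handle','pan_small_mid','pan_small_handle','board_foot']:
        r=bot.tip_of(n,t); print(t,[(np.round(x['centre'],1).tolist(),round(x['score'],2)) for x in r[:4]])
E
```

```text
pics
{'clock': 0.0, 'qpos': array([-0.07021844,  0.52201131, -0.0363328 ,  1.59996495,  0.02118686,
        1.02105532, -0.11279602]), 'qd': array([ 9.39877708e-04,  1.40304281e-04,  1.59236028e-03,  2.92395149e-03,
        5.80627262e-05, -1.01264349e-03,  3.65548754e-05]), 'joint_efforts': array([-4.24098413e-03, -9.27110124e+01,  1.97758444e+00, -3.69928443e+01,
        1.76317629e-02,  8.19846697e-03, -6.58496788e-05]), 'position': array([ 6.24658765e-01, -1.73886180e-05,  1.94442770e-01]), 'tool_rot': array([-3.14053969e+00,  5.86024497e-05,  1.57080582e+00]), 'force': array([-0.44474776,  0.22771769,  0.17217457]), 'moment': array([-0.01114449, -0.0030251 , -0.03315272]), 'grip_width': 0.08529097870795824}
scene {'vertical_fov': 52.85908609235836, 'cx': 256.0617974014307, 'cy': 187.90328116817915, 'origin': array([ 1.25951234, -0.29324603,  1.0996683 ]), 'orientation': array([-2.5160939 , -0.01834607,  1.32052097])}
bin_mid [([187.3, 291.9], 0.7)]
bin_two_ledge_end [([209.4, 309.7], 0.58)]
tray_mid [([162.2, 374.3], 0.81)]
tray_two_ledge_end [([182.0, 386.6], 0.91), ([173.3, 15
[... 627 characters left out ...]
d [([191.1, 258.6], 0.73)]
tray_mid [([159.0, 221.5], 0.89)]
tray_two_ledge_end [([154.9, 239.3], 0.94)]
pan_large_mid [([224.4, 244.3], 0.86), ([273.3, 232.0], 0.65)]
pan_large_handle []
pan_medium_mid [([246.4, 238.6], 0.96), ([360.0, 267.5], 0.94), ([227.5, 244.8], 0.47)]
pan_medium_handle [([232.2, 258.7], 0.74), ([378.9, 235.5], 0.66)]
pan_small_mid [([275.2, 230.3], 0.67)]
pan_small_handle [([261.2, 250.5], 0.65)]
board_foot [([255.1, 234.2], 0.69), ([193.0, 258.5], 0.52)]
wrist {'vertical_fov': 63.5901617075964, 'cx': 256.076323782066, 'cy': 189.6155140633011, 'origin': array([0.62502204, 0.07576728, 0.37405425]), 'orientation': array([2.83727443e+00, 1.65947794e-03, 9.86467996e-05])}
```

View pics/scene0.png

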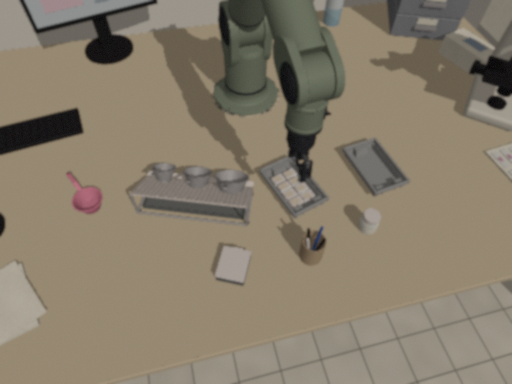

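View pics/side0.png

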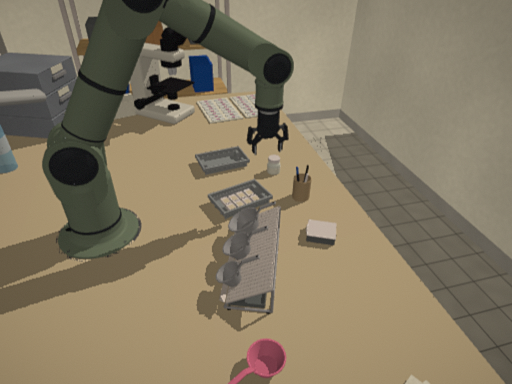

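View pics/wrist0.png

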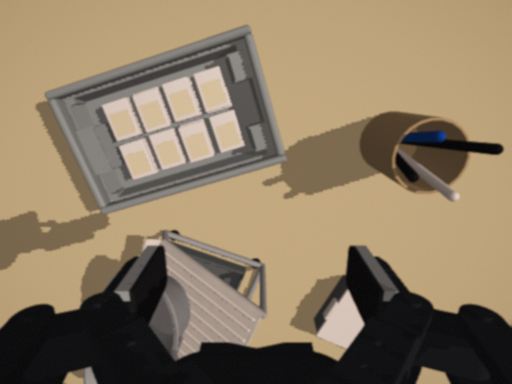

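The full tray is centred near (170,118) in the wrist picture, with its two light ledges on the right at (238,65) and (257,137). The empty tray is beside it (scene 375,165). The three pans are on the board (scene 165–235,175), and the pink look-alike is away at scene (88,198).

Run:
```python
from h import *
for n in ['wrist','scene','side']:
    z=np.load('/tmp/%s0.npz'%n); d=z['d']; c=bot.get_calibration(n)
    P=cloud(c,d); m=(d>0)
    if n=='wrist':
        s=m&(P[...,2]>.035)&(P[...,2]<.049)
        s=s.astype(np.uint8); k,lab,st,ce=cv2.connectedComponentsWithStats(s)
        for i in range(1,k):
            if st[i,4]>300:
                q=P[lab==i]; print(st[i],q.min(0),q.max(0),cv2.minAreaRect((q[:,:2]*1000).astype(np.float32)),np.median(q[:,2]))
    f={'scene':[('bin',(187.3,291.9),.021),('binend',(209.4,309.7),.021),('tray',(162.2,374.3),.021),('trayend',(182,386.6),.021),('L',(182.7,232.5),.07),('M',(178.1,194.2),.07),('S',(172.3,164.4),.07),('foot',(175.9,199.9),.032)],
     'side':[('bin',(193.7,241.5),.021),('binend',(191.1,258.6),.021),('tray',(159,221.5),.021),('trayend',(154.9,239.3),.021),('L',(224.4,244.3),.07),('M',(246.4,238.6),.07),('S',(275.2,230.3),.07),('hM',(232.2,258.7),.12),('hS',(261.2,250.5),.12),('foot',(255.1,234.2),.032)],'wrist':[]}[n]
    for t,rc,zz in f: print(n,t,atz(c,rc,zz).round(3), P[int(rc[0]),int(rc[1])].round(3))
```

```text
[  45   25  242  189 6206] [ 0.40734376 -0.05775594  0.03500058] [0.65714784 0.13813047 0.0448077 ] ((532.1629028320312, 39.959808349609375), (222.04026794433594, 142.31321716308594), 16.7302303314209) 0.04166016512718898
[369 113  46  61 315] [ 0.74837758 -0.00990035  0.03502894] [0.78945594 0.05529209 0.04899774] ((764.0087890625, 27.615970611572266), (69.64736938476562, 27.945114135742188), 69.16038513183594) 0.04195756478284213
[165 244  29  35 466] [ 0.51318624 -0.13953342  0.03500569] [ 0.54962555 -0.09937969  0.04899931] ((525.4614868164062, -121.48927307128906), (37.23672103881836, 36.343109130859375), 66.05526733398438) 0.04312653611628714
scene bin [0.536 0.04  0.021] [0.53  0.039 0.015]
scene binend [0.637 0.07  0.021] [0.641 0.065 0.032]
scene tray [0.499 0.367 0.021] [0.489 0.374 0.009]
scene trayend [0.592 0.371 0.021] [0.584 0.377 0.008]
scene L [ 0.505 -0.161  0.07 ] [ 0.479 -0.159  0.04 ]
scene M [ 0.456 -0.281  0.07 ] [ 0.487 -0.283  0.11 ]
scene S [ 0.408 -0.375  0.07 ] [ 0.427 -0.374  0.095]
scene foot [ 0.421 -0.26   0.032] [ 0.428 -0.263  0.046]
side bin [0.546 0.071 0.021] [0.544 0.073 0.023]
side binend [0.618 0.071 0.021] [0.62  0.086 0.011]
side tray [0.519 0.363 0.021] [0.521 0.39  0.005]
side trayend [0.609 0.381 0.021] [0.608 0.383 0.025]
side L [ 0.498 -0.172  0.07 ] [ 0.506 -0.132  0.036]
side M [ 0.454 -0.272  0.07 ] [ 0.458 -0.245  0.045]
side S [ 0.403 -0.383  0.07 ] [ 0.407 -0.36   0.044]
side hM [ 0.519 -0.276  0.12 ] [ 0.507 -0.308  0.151]
side hS [ 0.463 -0.39   0.12 ] [ 0.457 -0.406  0.139]
side foot [ 0.439 -0.27   0.032] [ 0.43  -0.311  0.076]
```

```bash
cat >> h.py <<'E'
def tcp(o=None):
    o=o or bot.observe(); return np.array(o['position']),R.from_euler('xyz',o['tool_rot'])
def down(yaw_deg,pitch=0,roll=180):  # tool down w/ tool-x heading yaw
    return R.from_euler('xyz',[roll,pitch,yaw_deg],degrees=True)
def plan(pt,Rt,n=None,start=None):
    p,r=start or tcp(); pt=np.array(pt)
    rv=(r.inv()*Rt).as_rotvec()
    if n is None: n=max(1,int(np.ceil(max(np.linalg.norm(pt-p)/.048,np.linalg.norm(rv)/.145))))
    cp,cr=p,r; rows=[]
    for i in range(1,n+1):
        gp=p+(pt-p)*i/n; gr=r*R.from_rotvec(rv*i/n)
        d=cr.inv().apply(gp-cp)*1000; w=(cr.inv()*gr).as_rotvec()
        d=np.round(d,0 if i<n else 1); w=np.round(w,3)
        rows.append({k:float(v) for k,v in zip(['dx','dy','dz','rx','ry','rz'],list(d)+list(w)) if abs(v)>1e-9})
        cp=cp+cr.apply(d/1000); cr=cr*R.from_rotvec(w)
    import json; print(n); print(json.dumps(rows)); return cp,cr
E
python3 - <<'E'
from h import *
plan([.52,.27,.195],down(187))
E
```

```text
12
[{"dx": 23.0, "dy": -9.0, "rz": -0.141}, {"dx": 23.0, "dy": -5.0, "rz": -0.141}, {"dx": 24.0, "dy": -2.0, "rz": -0.141}, {"dx": 24.0, "dy": 1.0, "rz": -0.141}, {"dx": 24.0, "dy": 4.0, "rz": -0.141}, {"dx": 23.0, "dy": 8.0, "rz": -0.142}, {"dx": 21.0, "dy": 11.0, "rz": -0.141}, {"dx": 20.0, "dy": 14.0, "rz": -0.141}, {"dx": 17.0, "dy": 17.0, "rz": -0.141}, {"dx": 15.0, "dy": 19.0, "rz": -0.141}, {"dx": 12.0, "dy": 21.0, "rz": -0.141}, {"dx": 9.7, "dy": 22.2, "rz": -0.141}]
```

```bash
python3 -m inch '[{"dx": 23, "dy": -9, "rz": -0.141}, {"dx": 23, "dy": -5, "rz": -0.141}, {"dx": 24, "dy": -2, "rz": -0.141}, {"dx": 24, "dy": 1, "rz": -0.141}, {"dx": 24, "dy": 4, "rz": -0.141}, {"dx": 23, "dy": 8, "rz": -0.142}, {"dx": 21, "dy": 11, "rz": -0.141}, {"dx": 20, "dy": 14, "rz": -0.141}, {"dx": 17, "dy": 17, "rz": -0.141}, {"dx": 15, "dy": 19, "rz": -0.141}]' 100; python3 -m inch '[{"dx": 12, "dy": 21, "rz": -0.141}, {"dx": 10, "dy": 22, "rz": -0.141},{}]'
python3 - <<'E'
from h import *
c,im,d=grab('wrist','wrist1'); P=cloud(c,d)
s=(d>0)&(P[...,2]>.035)&(P[...,2]<.049)
k,lab,st,ce=cv2.connectedComponentsWithStats(s.astype(np.uint8))
for i in range(1,k):
    if st[i,4]>300:
        q=P[lab==i]; print(st[i],cv2.minAreaRect((q[:,:2]*1000).astype(np.float32)),np.median(q[:,2]))
for t in ['tray_mid','tray_two_ledge_end']:
    print(t,[(np.round(x['centre']),round(x['score'],2),atz(c,x['centre'],.021)) for x in bot.tip_of('wrist',t)[:2]])
E
```

```text
[  45   25  242  189 6192] ((532.2601318359375, 40.03082275390625), (221.69821166992188, 142.4262237548828), 16.686037063598633) 0.041662481028069825
[369 113  46  61 310] ((764.0377197265625, 27.235336303710938), (69.87163543701172, 28.76404571533203), 70.10365295410156) 0.0417964166650317
[165 244  30  35 469] ((527.280029296875, -121.93864440917969), (36.48537063598633, 38.12485122680664), 70.00135803222656) 0.043265507280573046
tray_mid []
tray_two_ledge_end []schema error: expected keys dx, dy, dz, rx, ry, rz, hand
schema error: expected keys dx, dy, dz, rx, ry, rz, hand
```

View pics/wrist1.png

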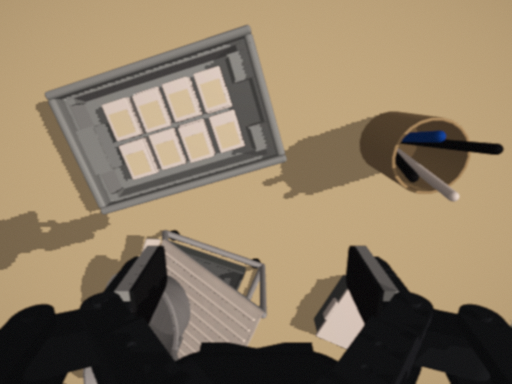

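The rows were refused because every key is needed. Nothing moved, and the bin is re-measured at the same place.

```bash
python3 -m inch '[{"dx":23,"dy":-9,"dz":0,"rx":0,"ry":0,"rz":-0.141,"hand":-1},{"dx":23,"dy":-5,"dz":0,"rx":0,"ry":0,"rz":-0.141,"hand":-1},{"dx":24,"dy":-2,"dz":0,"rx":0,"ry":0,"rz":-0.141,"hand":-1},{"dx":24,"dy":1,"dz":0,"rx":0,"ry":0,"rz":-0.141,"hand":-1},{"dx":24,"dy":4,"dz":0,"rx":0,"ry":0,"rz":-0.141,"hand":-1},{"dx":23,"dy":8,"dz":0,"rx":0,"ry":0,"rz":-0.142,"hand":-1},{"dx":21,"dy":11,"dz":0,"rx":0,"ry":0,"rz":-0.141,"hand":-1},{"dx":20,"dy":14,"dz":0,"rx":0,"ry":0,"rz":-0.141,"hand":-1},{"dx":17,"dy":17,"dz":0,"rx":0,"ry":0,"rz":-0.141,"hand":-1},{"dx":15,"dy":19,"dz":0,"rx":0,"ry":0,"rz":-0.141,"hand":-1}]' 100; python3 -m inch '[{"dx":12,"dy":21,"dz":0,"rx":0,"ry":0,"rz":-0.141,"hand":-1},{"dx":10,"dy":22,"dz":0,"rx":0,"ry":0,"rz":-0.141,"hand":-1},{"dx":0,"dy":0,"dz":0,"rx":0,"ry":0,"rz":0,"hand":-1}]'
python3 - <<'E'
from h import *
c,im,d=grab('wrist','wrist2'); P=cloud(c,d)
s=(d>0)&(P[...,2]>.035)&(P[...,2]<.049)
k,lab,st,ce=cv2.connectedComponentsWithStats(s.astype(np.uint8))
for i in range(1,k):
    if st[i,4]>300:
        q=P[lab==i]; print(st[i],cv2.minAreaRect((q[:,:2]*1000).astype(np.float32)),np.median(q[:,2]))
for t in ['tray_mid','tray_two_ledge_end']:
    print(t,[(np.round(x['centre']),round(x['score'],2),atz(c,x['centre'],.021)) for x in bot.tip_of('wrist',t)[:2]])
E
```

```text
clock: 2.4
position: [0.5375, 0.2258, 0.1951]
tool_rot: [3.142, 0.0, 2.987]
force: [0.6, 0.4, -0.1]
grip_width: 0.0853
clock: 2.7
position: [0.5181, 0.2731, 0.1951]
tool_rot: [3.14, -0.0, -3.011]
force: [0.6, -0.5, -0.4]
grip_width: 0.0857
[   0   28  135  222 4392] ((530.9902954101562, 40.968994140625), (221.67372131347656, 143.1157684326172), 16.47980308532715) 0.04114917326862111
[ 262   68  140  196 5202] ((518.0192260742188, 351.20013427734375), (221.6037139892578, 141.6326446533203), 8.310200691223145) 0.0414764386686865
[182 299  46  35 460] ((720.8511962890625, 233.83558654785156), (59.26074981689453, 37.58766174316406), 86.3835678100586) 0.04382041152222599
tray_mid [(array([171., 325.]), 0.68, array([0.517804 , 0.3537024, 0.021    ]))]
tray_two_ledge_end [(array([238., 319.]), 0.81, array([0.60427187, 0.36379094, 0.021     ]))]
```

View pics/wrist2.png

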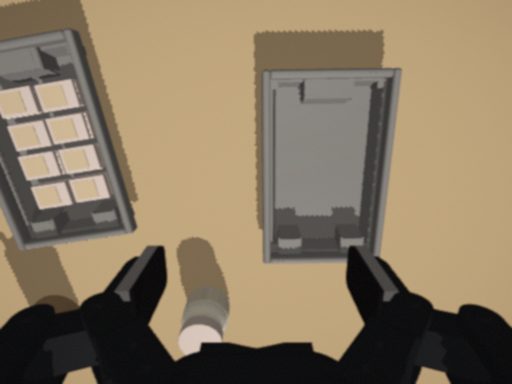

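Run:
```python
from h import *
s=plan([.5276,.2854,.13],down(188.3))
plan([.5276,.2854,.022],down(188.3),start=s)
```

```text
2
[{"dx": -5.0, "dy": 8.0, "dz": 32.0, "rz": -0.012}, {"dx": -4.6, "dy": 7.1, "dz": 32.9, "rz": -0.013}]
3
[{"dz": 36.0}, {"dz": 36.0}, {"dy": 0.1, "dz": 36.0}]
```

```bash
python3 -m inch '[{"dx":-5,"dy":8,"dz":32,"rx":0,"ry":0,"rz":-0.012,"hand":-1},{"dx":-5,"dy":7,"dz":33,"rx":0,"ry":0,"rz":-0.013,"hand":-1},{"dx":0,"dy":0,"dz":36,"rx":0,"ry":0,"rz":0,"hand":-1},{"dx":0,"dy":0,"dz":36,"rx":0,"ry":0,"rz":0,"hand":-1},{"dx":0,"dy":0,"dz":36,"rx":0,"ry":0,"rz":0,"hand":-1},{"dx":0,"dy":0,"dz":0,"rx":0,"ry":0,"rz":0,"hand":-1}]'
```

```text
clock: 3.45
position: [0.5259, 0.2836, 0.0181]
tool_rot: [-3.139, -0.006, -2.996]
force: [-0.8, -0.7, 0.4]
grip_width: 0.0856
```

```bash
python3 -m inch '[{"dx":0,"dy":2,"dz":-2,"rx":0,"ry":0,"rz":0,"hand":1},{"dx":0,"dy":0,"dz":0,"rx":0,"ry":0,"rz":0,"hand":1},{"dx":0,"dy":0,"dz":0,"rx":0,"ry":0,"rz":0,"hand":1},{"dx":0,"dy":0,"dz":0,"rx":0,"ry":0,"rz":0,"hand":1},{"dx":0,"dy":0,"dz":0,"rx":0,"ry":0,"rz":0,"hand":1},{"dx":0,"dy":0,"dz":0,"rx":0,"ry":0,"rz":0,"hand":1},{"dx":0,"dy":0,"dz":0,"rx":0,"ry":0,"rz":0,"hand":1},{"dx":0,"dy":0,"dz":0,"rx":0,"ry":0,"rz":0,"hand":1}]' 100
```

```text
clock: 4.25
position: [0.5274, 0.288, 0.024]
tool_rot: [-3.142, -0.0, -2.994]
force: [-0.2, 0.4, 0.1]
grip_width: 0.0001
```

Run:
```python
from h import *
print(tcp()[0],tcp()[1].as_euler('xyz',degrees=True))
c,im,d=grab('wrist','wrist3'); P=cloud(c,d); grab('side','side3')
s=(d>0)&(P[...,2]>.035)&(P[...,2]<.049)
k,lab,st,ce=cv2.connectedComponentsWithStats(s.astype(np.uint8))
for i in range(1,k):
    if st[i,4]>300:
        q=P[lab==i]; print(st[i],cv2.minAreaRect((q[:,:2]*1000).astype(np.float32)),np.median(q[:,2]))
```

```text
[0.52736729 0.28798335 0.02399429] [-1.79999033e+02 -4.88228885e-03 -1.71569306e+02]
[ 244   18  268  215 9201] ((464.2718505859375, 337.4198303222656), (111.04792785644531, 130.49949645996094), 8.332162857055664) 0.04170429048695645
[ 446   47   66  301 5451] ((499.8125, 414.9176330566406), (179.51568603515625, 10.885202407836914), 8.412426948547363) 0.04092169025006187
```

View pics/wrist3.png

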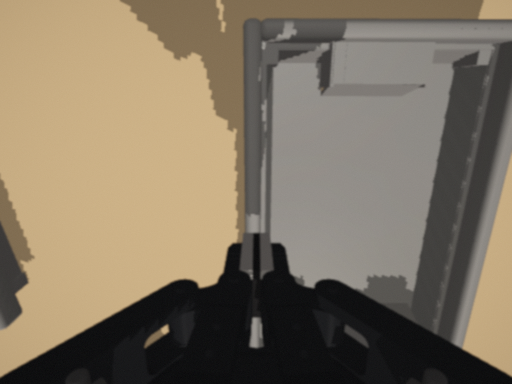

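View pics/side3.png

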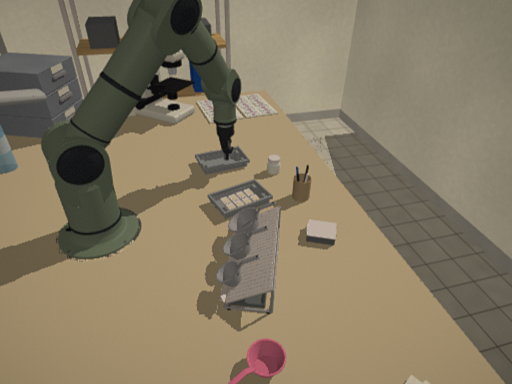

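The wrist view shows the collar (column 255) running between the fingers at row 230, but the opening reads 0. I'll test with a small lift.

```bash
python3 -m inch '[{"dx":0,"dy":0,"dz":-10,"rx":0,"ry":0,"rz":0,"hand":1},{"dx":0,"dy":0,"dz":-15,"rx":0,"ry":0,"rz":0,"hand":1},{"dx":0,"dy":0,"dz":-15,"rx":0,"ry":0,"rz":0,"hand":1},{"dx":0,"dy":0,"dz":0,"rx":0,"ry":0,"rz":0,"hand":1}]' 100
python3 - <<'E'
from h import *
print(bot.observe()['moment'])
c,im,d=grab('wrist','wrist4'); P=cloud(c,d); c2,im2,d2=grab('side')
cv2.imwrite('pics/side4.png',cv2.resize(im2[100:220,150:320],None,fx=4,fy=4)[...,::-1])
for (r,cc) in [(150,252),(35,380),(150,500),(120,380),(60,480)]: print(P[r,cc])
E
```

```text
clock: 4.75
position: [0.5287, 0.2888, 0.067]
tool_rot: [3.14, 0.004, -2.995]
force: [0.1, -0.2, 0.8]
grip_width: 0.0
[-0.01760431  0.01299181 -0.01821898]
[0.48918206 0.27946398 0.04190713]
[0.40947194 0.34526082 0.04163104]
[4.67682759e-01 4.76413866e-01 3.30700824e-04]
[0.4588323  0.373915   0.00328118]
[4.06148973e-01 4.36499979e-01 1.48217864e-04]
```

View pics/wrist4.png

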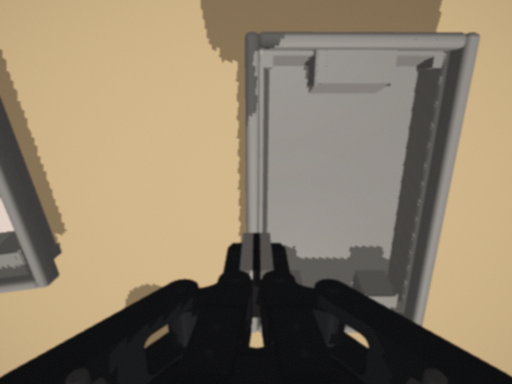

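View pics/side4.png

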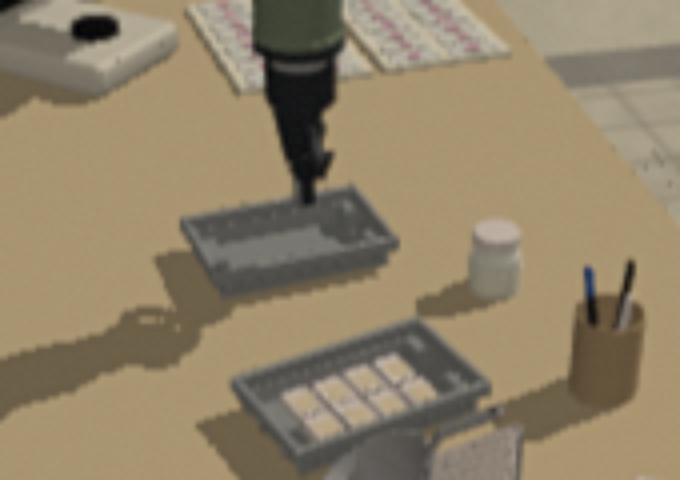

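Run:
```python
from h import *
p,r=tcp(); print(p, r.as_matrix().round(2))
c=bot.get_calibration('side'); print(proj(c,p), proj(c,[.5276,.2854,.042]))
c,im,d=grab('wrist'); P=cloud(c,d); print(c['origin'],c['orientation'])
print(proj(c,p),proj(c,p-[0,0,-.019]))
for rr in (225,232,238,245,255,265,280): print(rr,d[rr,250],P[rr,250],P[rr,265])
```

```text
[0.52780241 0.28807937 0.06497711] [[-0.99 -0.15  0.  ]
 [-0.15  0.99  0.  ]
 [-0.    0.   -1.  ]]
[[226.22766037 158.60354687]] [[226.47235539 163.31472242]]
[0.45180832 0.27589612 0.24391929] [ 2.83742642e+00 -7.25283886e-04  1.71787196e+00]
[[257.33151909 221.3161678 ]] [[257.48535962 234.62179386]]
225 0.2192338 [0.54100709 0.28491038 0.04224727] [0.55056418 0.29788806 0.01668407]
232 0.22084449 [0.54637332 0.28567341 0.04226047] [0.55646059 0.29880472 0.01699687]
238 0.14579919 [0.51690491 0.28274528 0.11163219] [0.51639066 0.28984255 0.11056248]
245 0.13998015 [0.51729277 0.28291358 0.11785945] [0.51558262 0.28946716 0.11926519]
255 0.13095386 [0.51706075 0.28305134 0.12725442] [0.51610814 0.28932015 0.12730109]
265 0.124233745 [0.51749802 0.28324412 0.1344426 ] [0.51636902 0.28914509 0.13486465]
280 0.11255229 [0.51646609 0.28331418 0.14636901] [0.51519462 0.28861145 0.14709498]
```

Run:
```python
from h import *
z=np.load('/tmp/wrist0.npz'); d=z['d']; o=np.array([.62502204,.07576728,.37405425]);c=bot.get_calibration('wrist'); c['origin']=o; c['orientation']=np.array([2.83727443e+00,1.65947794e-03,9.86467996e-05])
P=cloud(c,d)
for rc in [(250,358),(255,355),(270,375),(250,150),(255,155),(290,380)]: print(rc,d[rc],P[rc])
from scipy.spatial.transform import Rotation as R
z=np.load('/tmp/side0.npz'); cs=bot.get_calibration('side'); Ps=cloud(cs,z['d'])
print(proj(cs,[[.625,0,.195],[.625+.04,0,.195],[.625-.04,0,.195]]))
for r in range(125,160,3): print(r,Ps[r,250:288:4,2].round(3))
c,im,dd=grab('side'); Q=cloud(c,dd)
print('now');
for r in range(135,165,2): print(r,[tuple(Q[r,u].round(3)) for u in (224,226,228)])
```

```text
(250, 358) 0.13535897 [0.66937113 0.01003497 0.25274862]
(255, 355) 0.13511208 [0.66798283 0.00807379 0.25362563]
(270, 375) 0.12069166 [0.6711946  0.00972289 0.26821741]
(250, 150) 0.13552712 [0.57841089 0.00994434 0.25274897]
(255, 155) 0.13025793 [0.58232715 0.0104975  0.25809182]
(290, 380) 0.10713116 [0.66774036 0.01054359 0.28217888]
[[266.43036154 163.5971613 ]
 [276.69512169 162.2521833 ]
 [256.02478005 164.96059094]]
125 [-0.004 -0.007  0.358  0.367  0.37   0.37   0.366  0.352  0.345  0.348]
128 [0.347 0.344 0.35  0.347 0.347 0.347 0.343 0.341 0.335 0.339]
131 [0.341 0.338 0.338 0.338 0.338 0.332 0.335 0.328 0.    0.326]
134 [ 0.332 -0.004  0.314  0.327  0.327  0.322  0.324  0.004 -0.002  0.316]
137 [ 0.318 -0.002  0.307  0.318  0.311  0.311  0.001  0.311  0.297  0.302]
140 [ 0.308  0.296  0.31   0.897  0.001 -0.001  0.001 -0.     0.295  0.292]
143 [ 0.298  0.292 -0.     0.     0.    -0.003 -0.003  0.273  0.276  0.   ]
146 [ 0.001  0.278 -0.001  0.002 -0.002  0.002 -0.001  0.258  0.268 -0.001]
149 [-0.004  0.267 -0.    -0.003 -0.003  0.001 -0.002  0.252  0.252  0.002]
152 [-
[... 2236 characters left out ...]
9), np.float64(0.404), np.float64(0.006)), (np.float64(0.55), np.float64(0.412), np.float64(-0.0)), (np.float64(0.559), np.float64(0.407), np.float64(0.001))]
159 [(np.float64(0.537), np.float64(0.398), np.float64(-0.001)), (np.float64(0.546), np.float64(0.392), np.float64(0.001)), (np.float64(0.554), np.float64(0.387), np.float64(0.002))]
161 [(np.float64(0.533), np.float64(0.377), np.float64(0.0)), (np.float64(0.541), np.float64(0.37), np.float64(0.003)), (np.float64(0.551), np.float64(0.369), np.float64(0.002))]
163 [(np.float64(0.529), np.float64(0.356), np.float64(0.002)), (np.float64(0.538), np.float64(0.356), np.float64(0.001)), (np.float64(0.548), np.float64(0.354), np.float64(0.0))]
```

The fingertips are really about 43 mm behind the reported TCP: the wrist depth and the side view both put the shut tips at z≈0.108 with the TCP reporting 0.065. I'll use that tool offset from here on, and re-grasp 84 mm lower while watching the force.

```bash
python3 -m inch '[{"dx":0,"dy":-2,"dz":0,"rx":0,"ry":0,"rz":0,"hand":-1},{"dx":0,"dy":0,"dz":0,"rx":0,"ry":0,"rz":0,"hand":-1},{"dx":0,"dy":0,"dz":0,"rx":0,"ry":0,"rz":0,"hand":-1},{"dx":0,"dy":0,"dz":0,"rx":0,"ry":0,"rz":0,"hand":-1},{"dx":0,"dy":0,"dz":20,"rx":0,"ry":0,"rz":0,"hand":-1},{"dx":0,"dy":0,"dz":30,"rx":0,"ry":0,"rz":0,"hand":-1},{"dx":0,"dy":0,"dz":20,"rx":0,"ry":0,"rz":0,"hand":-1},{"dx":0,"dy":0,"dz":10,"rx":0,"ry":0,"rz":0,"hand":-1},{"dx":0,"dy":0,"dz":4,"rx":0,"ry":0,"rz":0,"hand":-1},{"dx":0,"dy":0,"dz":0,"rx":0,"ry":0,"rz":0,"hand":-1}]'
python3 -m inch '[{"dx":0,"dy":0,"dz":0,"rx":0,"ry":0,"rz":0,"hand":1},{"dx":0,"dy":0,"dz":0,"rx":0,"ry":0,"rz":0,"hand":1},{"dx":0,"dy":0,"dz":0,"rx":0,"ry":0,"rz":0,"hand":1},{"dx":0,"dy":0,"dz":0,"rx":0,"ry":0,"rz":0,"hand":1},{"dx":0,"dy":0,"dz":0,"rx":0,"ry":0,"rz":0,"hand":1},{"dx":0,"dy":0,"dz":0,"rx":0,"ry":0,"rz":0,"hand":1}]' 100
```

```text
clock: 5.95
position: [0.5278, 0.2862, -0.0199]
tool_rot: [3.142, -0.0, -2.994]
force: [0.3, 0.4, 0.8]
grip_width: 0.0856
clock: 6.55
position: [0.5281, 0.2855, -0.0193]
tool_rot: [-3.141, 0.0, -2.995]
force: [-3.4, -6.2, 15.0]
grip_width: 0.0106
```

```bash
python3 -m inch '[{"dx":0,"dy":0,"dz":0,"rx":0,"ry":0,"rz":0,"hand":1},{"dx":0,"dy":0,"dz":0,"rx":0,"ry":0,"rz":0,"hand":1},{"dx":0,"dy":0,"dz":0,"rx":0,"ry":0,"rz":0,"hand":1}]' 100
python3 - <<'E'
from h import *
c,im,d=grab('wrist','wrist5'); P=cloud(c,d)
for r in range(215,260,4): print(r,P[r,235].round(3),P[r,255].round(3),P[r,275].round(3))
E
```

```text
clock: 6.85
position: [0.5281, 0.2856, -0.0193]
tool_rot: [-3.141, 0.001, -2.995]
force: [-2.4, -6.2, 13.8]
grip_width: 0.0103
215 [0.518 0.272 0.001] [0.5   0.28  0.041] [0.512 0.293 0.007]
219 [0.52  0.272 0.   ] [0.501 0.28  0.041] [0.515 0.293 0.006]
223 [0.522 0.272 0.   ] [0.503 0.281 0.042] [0.517 0.294 0.005]
227 [ 0.525  0.272 -0.   ] [0.504 0.281 0.042] [0.52  0.294 0.004]
231 [ 0.528  0.273 -0.001] [0.507 0.281 0.042] [0.522 0.294 0.004]
235 [0.519 0.273 0.023] [0.508 0.281 0.043] [0.516 0.292 0.024]
239 [0.519 0.273 0.028] [0.51  0.282 0.042] [0.452 0.274 0.16 ]
243 [0.518 0.274 0.032] [0.512 0.282 0.043] [0.516 0.292 0.032]
247 [0.518 0.274 0.036] [0.513 0.282 0.043] [0.516 0.291 0.036]
251 [0.518 0.274 0.04 ] [0.515 0.282 0.044] [0.516 0.291 0.039]
255 [0.519 0.274 0.042] [0.517 0.283 0.043] [0.516 0.291 0.043]
259 [0.518 0.275 0.046] [0.519 0.283 0.043] [0.516 0.291 0.046]
```

View pics/wrist5.png

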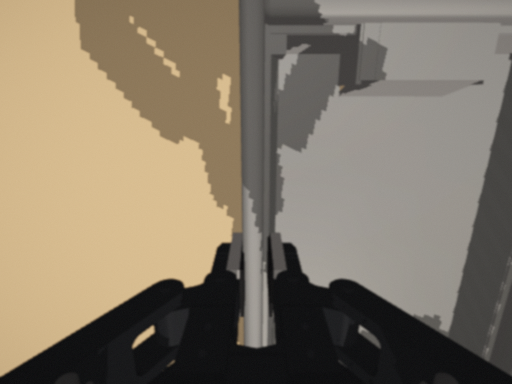

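The pads are on the collar (columns 240–270, rows 235–260), with tips at z≈0.022 and opening 10 mm. Now I'll lift and check the sag.

```bash
python3 -m inch '[{"dx":0,"dy":0,"dz":-5,"rx":0,"ry":0,"rz":0,"hand":1},{"dx":0,"dy":0,"dz":-15,"rx":0,"ry":0,"rz":0,"hand":1},{"dx":0,"dy":0,"dz":-25,"rx":0,"ry":0,"rz":0,"hand":1},{"dx":0,"dy":0,"dz":-30,"rx":0,"ry":0,"rz":0,"hand":1},{"dx":0,"dy":0,"dz":-30,"rx":0,"ry":0,"rz":0,"hand":1},{"dx":0,"dy":0,"dz":-20,"rx":0,"ry":0,"rz":0,"hand":1},{"dx":0,"dy":0,"dz":-5,"rx":0,"ry":0,"rz":0,"hand":1},{"dx":0,"dy":0,"dz":0,"rx":0,"ry":0,"rz":0,"hand":1}]' 120
python3 - <<'E'
from h import *
print(tcp()[0])
c,im,d=grab('wrist','wrist6'); P=cloud(c,d)
r=[]
for u,v in [(380,150),(350,100),(450,150),(400,200),(480,250),(300,150)]: print((v,u),P[v,u].round(4))
# floor plane fit
q=P[60:240,300:450].reshape(-1,3); q=q[(q[:,2]>.08)&(q[:,2]<.16)]
for _ in range(6):
    A=np.c_[q[:,:2],np.ones(len(q))]; x=np.linalg.lstsq(A,q[:,2],rcond=None)[0]; e=abs(A@x-q[:,2]); q=q[e<max(.002,np.median(e)*2)]
print('slope deg',np.degrees(x[:2]),len(q),q.mean(0))
plan([.513,.104,tcp()[0][2]],down(16.7))
E
```

```text
clock: 7.7
position: [0.5278, 0.2858, 0.1104]
tool_rot: [-3.141, 0.001, -2.995]
force: [0.2, -0.5, -4.4]
grip_width: 0.0077
[0.52783478 0.28575081 0.11038827]
(150, 380) [0.4717 0.3455 0.1204]
(100, 350) [0.4484 0.3219 0.1242]
(150, 450) [0.4667 0.3882 0.1133]
(200, 400) [0.4989 0.3659 0.1181]
(250, 480) [0.5164 0.4094 0.1348]
(150, 300) [0.4771 0.3009 0.1274]
slope deg [ 1.05219707 -9.20833491] 19987 [0.48387868 0.34504587 0.12114409]
21
[{"dx": 2.0, "dy": -8.0, "rz": 0.143}, {"dx": 1.0, "dy": -9.0, "rz": 0.142}, {"dx": -1.0, "dy": -9.0, "rz": 0.143}, {"dx": -2.0, "dy": -8.0, "rz": 0.143}, {"dx": -3.0, "dy": -8.0, "rz": 0.143}, {"dx": -4.0, "dy": -8.0, "rz": 0.142}, {"dx": -5.0, "dy": -7.0, "rz": 0.143}, {"dx": -6.0, "dy": -6.0, "rz": 0.143}, {"dx": -7.0, "dy": -6.0, "rz": 0.143}, {"dx": -7.0, "dy": -4.0, "ry": 0.001, "rz": 0.142}, {"dx": -8.0, "dy": -3.0, "rz": 0.143}, {"dx": -9.0, "dy": -2.0, "rz": 0.143}, {"dx": -9.0, "dy": -1.0, "rz": 0.142}, {"dx": -8.0, "dy": 1.0, "rx": -0.001, "rz": 0.143}, {"dx": -9.0, "dy": 1.0, "rz": 0.143}, {"dx": -8.0, "dy": 3.0, "rz": 0.143}, {"dx": -7.0, "dy": 4.0, "rz": 0.142}, {"dx": -7.0, "dy": 6.0, "rz": 0.143}, {"dx": -7.0, "dy": 6.0, "rz": 0.143}, {"dx": -5.0, "dy": 6.0, "rz": 0.142}, {"dx": -4.2, "dy": 8.0, "dz": 0.1, "rz": 0.143}]
```

View pics/wrist6.png

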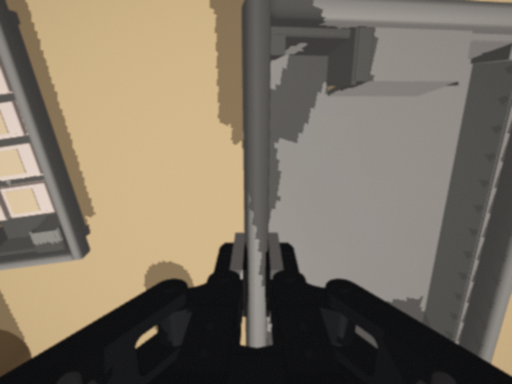

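The far side sags about 9° (floor-plane fit). I'll do the half-turn first, then level it with a tool roll and measure.

```bash
python3 -m inch '[{"dx":2,"dy":-8,"dz":0,"rx":0,"ry":0,"rz":0.143,"hand":1},{"dx":1,"dy":-9,"dz":0,"rx":0,"ry":0,"rz":0.142,"hand":1},{"dx":-1,"dy":-9,"dz":0,"rx":0,"ry":0,"rz":0.143,"hand":1},{"dx":-2,"dy":-8,"dz":0,"rx":0,"ry":0,"rz":0.143,"hand":1},{"dx":-3,"dy":-8,"dz":0,"rx":0,"ry":0,"rz":0.143,"hand":1},{"dx":-4,"dy":-8,"dz":0,"rx":0,"ry":0,"rz":0.142,"hand":1},{"dx":-5,"dy":-7,"dz":0,"rx":0,"ry":0,"rz":0.143,"hand":1},{"dx":-6,"dy":-6,"dz":0,"rx":0,"ry":0,"rz":0.143,"hand":1},{"dx":-7,"dy":-6,"dz":0,"rx":0,"ry":0,"rz":0.143,"hand":1},{"dx":-7,"dy":-4,"dz":0,"rx":0,"ry":0,"rz":0.142,"hand":1}]' 120; python3 -m inch '[{"dx":-8,"dy":-3,"dz":0,"rx":0,"ry":0,"rz":0.143,"hand":1},{"dx":-9,"dy":-2,"dz":0,"rx":0,"ry":0,"rz":0.143,"hand":1},{"dx":-9,"dy":-1,"dz":0,"rx":0,"ry":0,"rz":0.142,"hand":1},{"dx":-8,"dy":1,"dz":0,"rx":0,"ry":0,"rz":0.143,"hand":1},{"dx":-9,"dy":1,"dz":0,"rx":0,"ry":0,"rz":0.143,"hand":1},{"dx":-8,"dy":3,"dz":0,"rx":0,"ry":0,"rz":0.143,"hand":1},{"dx":-7,"dy":4,"dz":0,"rx":0,"ry":0,"rz":0.142,"hand":1},{"dx":-7,"dy":6,"dz":0,"rx":0,"ry":0,"rz":0.143,"hand":1},{"dx":-7,"dy":6,"dz":0,"rx":0,"ry":0,"rz":0.143,"hand":1},{"dx":-5,"dy":6,"dz":0,"rx":0,"ry":0,"rz":0.142,"hand":1}]'
cat >> h.py <<'E'
OFF=.043
def tip():
    p,r=tcp(); return p-OFF*r.as_matrix()[:,2],r
def ptip(tp,Rt,n=None,start=None):
    # linear tip path; start=(tip,R)
    p,r=start or tip(); tp=np.array(tp); rv=(r.inv()*Rt).as_rotvec()
    if n is None: n=max(1,int(np.ceil(max(np.linalg.norm(tp-p)/.042,np.linalg.norm(rv)/.145))))
    t=lambda q,rr:q+OFF*rr.as_matrix()[:,2]
    cp,cr=t(p,r),r; rows=[]
    for i in range(1,n+1):
        gr=r*R.from_rotvec(rv*i/n); gp=t(p+(tp-p)*i/n,gr)
        d=np.round(cr.inv().apply(gp-cp)*1000,0 if i<n else 1); w=np.round((cr.inv()*gr).as_rotvec(),3)
        rows.append(dict(zip(['dx','dy','dz','rx','ry','rz'],[float('%g'%(v+0)) for v in list(d)+list(w)])))
        cp=cp+cr.apply(d/1000); cr=cr*R.from_rotvec(w)
    print(n)
    for x in rows: print(str({k:(int(v) if v==int(v) else v) for k,v in x.items()}).replace("'",'"').replace(' ','').replace('}',',"hand":}'))
    return cp-OFF*cr.as_matrix()[:,2],cr
E
python3 - <<'E'
from h import *
t,r=tip(); print(t,r.as_euler('xyz',degrees=True))
# level: rotate about tool x by -0.16, after yaw
Rt=down(16.7)*R.from_rotvec([-.16,0,0])
ptip([.513,.104,t[2]],Rt)
E
```

```text
clock: 8.75
position: [0.5198, 0.1989, 0.1085]
tool_rot: [-3.139, 0.001, 1.856]
force: [-0.3, -0.1, -3.2]
grip_width: 0.008
clock: 9.75
position: [0.5128, 0.1126, 0.1088]
tool_rot: [3.141, 0.002, 0.429]
force: [0.7, 0.1, -4.1]
grip_width: 0.0078
[0.51289948 0.11265119 0.15175462] [1.79969130e+02 1.40723091e-01 2.45592901e+01]
2
{"dx":-2,"dy":7,"dz":0,"rx":-0.08,"ry":-0.004,"rz":0.069,"hand":}
{"dx":-1.8,"dy":7.8,"dz":0.1,"rx":-0.079,"ry":-0.005,"rz":0.068,"hand":}
```

```bash
python3 -m inch '[{"dx":-2,"dy":7,"dz":0,"rx":-0.08,"ry":-0.004,"rz":0.069,"hand":1},{"dx":-2,"dy":8,"dz":0,"rx":-0.079,"ry":-0.005,"rz":0.068,"hand":1},{"dx":0,"dy":0,"dz":0,"rx":0,"ry":0,"rz":0,"hand":1}]'
cat > tr.py <<'E'
from h import *
import sys
print(tip()[0],tcp()[1].as_euler('xyz',degrees=True))
c,im,d=grab('wrist',sys.argv[1]); P=cloud(c,d); np.savez('/tmp/tr.npz',P=P,im=im)
q=P[60:235,280:470].reshape(-1,3); h=np.median(q[:,2]); print('med',h)
q=q[abs(q[:,2]-h)<.02]
for _ in range(6):
    A=np.c_[q[:,:2],np.ones(len(q))]; x=np.linalg.lstsq(A,q[:,2],rcond=None)[0]; e=abs(A@x-q[:,2]); q=q[e<max(.002,np.median(e)*2)]
print('floor slope deg',np.degrees(x[:2]),len(q),q.mean(0))
E
python3 tr.py wrist7
```

```text
clock: 10.05
position: [0.5146, 0.0997, 0.1093]
tool_rot: [2.98, 0.0, 0.3]
force: [-0.9, 0.9, -3.7]
grip_width: 0.0079
[0.51261788 0.10630694 0.1517378 ] [1.70733820e+02 2.72265626e-02 1.72070663e+01]
med 0.1303696910044852
floor slope deg [ 0.07161863 -0.00495372] 24001 [0.56874804 0.05847152 0.13028203]
```

View pics/wrist7.png

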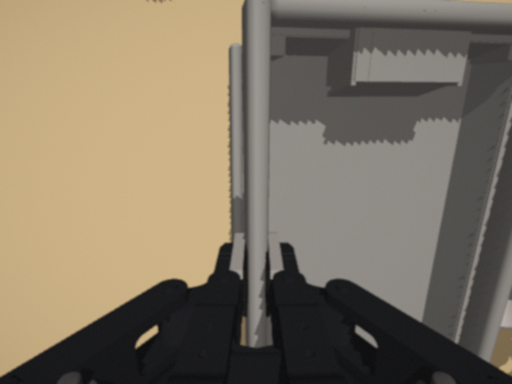

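Run:
```python
from h import *
P=np.load('/tmp/tr.npz')['P']
m=(P[...,2]>.163)&(P[...,2]<.172); m[:, :200]=0; m[232:]=0
q=P[m]; 
# near long side: pixels col 240-275 rows 30-230
M=np.zeros_like(m); M[40:228,238:278]=1; a=P[m&M]; print(len(a),np.median(a[:,2]))
v=np.polyfit(a[:,0],a[:,1],1); yaw=np.degrees(np.arctan(v[0])); print('yaw',yaw)
for yw in (yaw,16.7):
    t=np.radians(yw); ex=np.array([np.cos(t),np.sin(t)]); ey=np.array([-ex[1],ex[0]])
    s=a[:,:2]@ey; outer=np.percentile(s,99); inner=np.percentile(s,1); 
    M2=np.zeros_like(m); M2[:30,285:]=1; b=P[m&M2]; u=b[:,:2]@ex; 
    print(len(b),'outer/inner',outer,inner,outer-inner,'end',np.percentile(u,[1,99]))
    mid=(outer+inner)/2; endm=np.mean(np.percentile(u,[1,99]))
    C=ex*(endm-.1065)+ey*(mid-.0665); print('centre',C, 'bin',[ .532,.040])
```

```text
4484 0.16884613766115886
yaw 16.89539568377109
5873 outer/inner -0.041450853438869166 -0.05040811462355393 0.008957261184684762 end [0.62218512 0.63075777]
centre [0.53020274 0.04354018] bin [0.532, 0.04]
5873 outer/inner -0.03938567194528943 -0.048462769315398606 0.009077097370109179 end [0.62241652 0.63117423]
centre [0.53008218 0.04374555] bin [0.532, 0.04]
```

Run:
```python
from h import *
t,r=tip(); s=ptip([.5141,.1028,t[2]-.075],r); ptip([.5141,.1028,t[2]-.094],r,n=6,start=s)
```

```text
2
{"dx":0,"dy":-4,"dz":37,"rx":0,"ry":0,"rz":0,"hand":}
{"dx":0.3,"dy":-4.6,"dz":37.6,"rx":0,"ry":0,"rz":0,"hand":}
6
{"dx":0,"dy":0,"dz":3,"rx":0,"ry":0,"rz":0,"hand":}
{"dx":0,"dy":-1,"dz":3,"rx":0,"ry":0,"rz":0,"hand":}
{"dx":0,"dy":0,"dz":3,"rx":0,"ry":0,"rz":0,"hand":}
{"dx":0,"dy":-1,"dz":3,"rx":0,"ry":0,"rz":0,"hand":}
{"dx":0,"dy":0,"dz":4,"rx":0,"ry":0,"rz":0,"hand":}
{"dx":0,"dy":-1,"dz":2.7,"rx":0,"ry":0,"rz":0,"hand":}
```

```bash
python3 -m inch '[{"dx":0,"dy":-2,"dz":18,"rx":0,"ry":0,"rz":0,"hand":1},{"dx":0,"dy":-2,"dz":19,"rx":0,"ry":0,"rz":0,"hand":1},{"dx":0,"dy":-2,"dz":19,"rx":0,"ry":0,"rz":0,"hand":1},{"dx":0,"dy":-3,"dz":18,"rx":0,"ry":0,"rz":0,"hand":1},{"dx":0,"dy":0,"dz":3,"rx":0,"ry":0,"rz":0,"hand":1},{"dx":0,"dy":-1,"dz":3,"rx":0,"ry":0,"rz":0,"hand":1},{"dx":0,"dy":0,"dz":3,"rx":0,"ry":0,"rz":0,"hand":1},{"dx":0,"dy":-1,"dz":3,"rx":0,"ry":0,"rz":0,"hand":1},{"dx":0,"dy":0,"dz":0,"rx":0,"ry":0,"rz":0,"hand":1}]'; python3 tr.py wrist8
```

```text
clock: 11.0
position: [0.5168, 0.0957, 0.024]
tool_rot: [2.983, -0.002, 0.298]
force: [1.4, -0.8, -2.3]
grip_width: 0.0077
[0.51476043 0.10221505 0.06650867] [ 1.70904568e+02 -1.20772460e-01  1.70689594e+01]
med 0.04504355791240558
floor slope deg [0.14254506 0.20320529] 23889 [0.57073761 0.05442246 0.04495904]
```

View pics/wrist8.png

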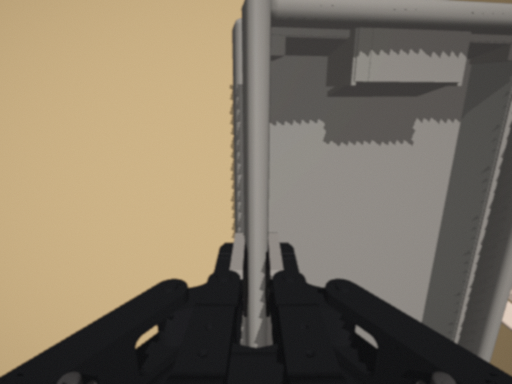

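```bash
python3 -m inch '[{"dx":0,"dy":0,"dz":2,"rx":0,"ry":0,"rz":0,"hand":1},{"dx":0,"dy":-1,"dz":3,"rx":0,"ry":0,"rz":0,"hand":1},{"dx":0,"dy":0,"dz":3,"rx":0,"ry":0,"rz":0,"hand":1},{"dx":0,"dy":-0.5,"dz":1.5,"rx":0,"ry":0,"rz":0,"hand":1},{"dx":0,"dy":0,"dz":0,"rx":0,"ry":0,"rz":0,"hand":1}]'; python3 tr.py wrist9
```

```text
clock: 11.55
position: [0.5167, 0.0955, 0.0142]
tool_rot: [2.982, -0.002, 0.298]
force: [-0.4, -0.5, -2.5]
grip_width: 0.0074
[0.51463482 0.10196193 0.05664744] [ 1.70879260e+02 -8.72081265e-02  1.70528849e+01]
med 0.03543108683731484
floor slope deg [ 0.17783955 -0.07677426] 24029 [0.57066658 0.05386475 0.03534381]
```

Now inside the bin's collar, with the floor at 35 mm. I'll ease down the last millimetre and release.

```bash
python3 -m inch '[{"dx":0,"dy":0,"dz":1,"rx":0,"ry":0,"rz":0,"hand":1},{"dx":0,"dy":0,"dz":1,"rx":0,"ry":0,"rz":0,"hand":1},{"dx":0,"dy":0,"dz":0,"rx":0,"ry":0,"rz":0,"hand":1}]'; python3 -m inch '[{"dx":0,"dy":0,"dz":0,"rx":0,"ry":0,"rz":0,"hand":0.6},{"dx":0,"dy":0,"dz":0,"rx":0,"ry":0,"rz":0,"hand":0.4},{"dx":0,"dy":0,"dz":0,"rx":0,"ry":0,"rz":0,"hand":0.3},{"dx":0,"dy":0,"dz":0,"rx":0,"ry":0,"rz":0,"hand":0.3},{"dx":0,"dy":0,"dz":0,"rx":0,"ry":0,"rz":0,"hand":0.3}]'
python3 - <<'E'
from h import *
t,r=tip(); print(t)
s=ptip([t[0],t[1],.16],r,n=4)
ptip([.58,.03,.22],down(60),start=s)
E
```

```text
clock: 11.9
position: [0.5167, 0.0959, 0.0132]
tool_rot: [2.983, -0.002, 0.298]
force: [-11.0, 5.9, 28.4]
grip_width: 0.0076
clock: 12.4
position: [0.5169, 0.0952, 0.0123]
tool_rot: [2.982, -0.002, 0.298]
force: [-0.0, 0.1, 0.5]
grip_width: 0.0297
[0.51486406 0.10167192 0.05478629]
4
{"dx":0,"dy":4,"dz":-26,"rx":0,"ry":0,"rz":0,"hand":}
{"dx":0,"dy":4,"dz":-26,"rx":0,"ry":0,"rz":0,"hand":}
{"dx":0,"dy":5,"dz":-26,"rx":0,"ry":0,"rz":0,"hand":}
{"dx":0.2,"dy":3.7,"dz":-25.9,"rx":0,"ry":0,"rz":0,"hand":}
6
{"dx":7,"dy":15,"dz":-8,"rx":0.025,"ry":0.01,"rz":-0.125,"hand":}
{"dx":6,"dy":15,"dz":-7,"rx":0.026,"ry":0.009,"rz":-0.124,"hand":}
{"dx":3,"dy":16,"dz":-9,"rx":0.025,"ry":0.01,"rz":-0.125,"hand":}
{"dx":1,"dy":16,"dz":-8,"rx":0.026,"ry":0.01,"rz":-0.125,"hand":}
{"dx":-1,"dy":15,"dz":-10,"rx":0.025,"ry":0.009,"rz":-0.124,"hand":}
{"dx":-2.4,"dy":15.2,"dz":-9.2,"rx":0.025,"ry":0.01,"rz":-0.125,"hand":}
```

```bash
python3 -m inch '[{"dx":0,"dy":4,"dz":-26,"rx":0,"ry":0,"rz":0,"hand":0.3},{"dx":0,"dy":4,"dz":-26,"rx":0,"ry":0,"rz":0,"hand":0.3},{"dx":0,"dy":5,"dz":-26,"rx":0,"ry":0,"rz":0,"hand":0},{"dx":0,"dy":4,"dz":-26,"rx":0,"ry":0,"rz":0,"hand":0}]'
python3 - <<'E'
from h import *
t,r=tip(); print(t)
ptip([.56,-.07,.24],down(95),n=10)
E
```

```text
clock: 12.8
position: [0.5167, 0.0947, 0.1188]
tool_rot: [2.982, -0.002, 0.297]
force: [-0.5, 0.3, -0.0]
grip_width: 0.0429
[0.51464564 0.10114584 0.16126234]
10
{"dx":0,"dy":18,"dz":-5,"rx":0.014,"ry":0.011,"rz":-0.136,"hand":}
{"dx":-3,"dy":18,"dz":-5,"rx":0.013,"ry":0.01,"rz":-0.136,"hand":}
{"dx":-5,"dy":17,"dz":-6,"rx":0.014,"ry":0.011,"rz":-0.135,"hand":}
{"dx":-7,"dy":16,"dz":-6,"rx":0.013,"ry":0.011,"rz":-0.136,"hand":}
{"dx":-10,"dy":15,"dz":-6,"rx":0.014,"ry":0.01,"rz":-0.136,"hand":}
{"dx":-11,"dy":13,"dz":-6,"rx":0.013,"ry":0.011,"rz":-0.136,"hand":}
{"dx":-14,"dy":12,"dz":-7,"rx":0.014,"ry":0.011,"rz":-0.136,"hand":}
{"dx":-14,"dy":9,"dz":-7,"rx":0.013,"ry":0.01,"rz":-0.135,"hand":}
{"dx":-16,"dy":7,"dz":-8,"rx":0.014,"ry":0.011,"rz":-0.136,"hand":}
{"dx":-16.4,"dy":5.1,"dz":-7.2,"rx":0.013,"ry":0.011,"rz":-0.136,"hand":}
```

```bash
python3 -m inch '[{"dx":0,"dy":18,"dz":-5,"rx":0.014,"ry":0.011,"rz":-0.136,"hand":0},{"dx":-3,"dy":18,"dz":-5,"rx":0.013,"ry":0.01,"rz":-0.136,"hand":0},{"dx":-5,"dy":17,"dz":-6,"rx":0.014,"ry":0.011,"rz":-0.135,"hand":0},{"dx":-7,"dy":16,"dz":-6,"rx":0.013,"ry":0.011,"rz":-0.136,"hand":0},{"dx":-10,"dy":15,"dz":-6,"rx":0.014,"ry":0.01,"rz":-0.136,"hand":0},{"dx":-11,"dy":13,"dz":-6,"rx":0.013,"ry":0.011,"rz":-0.136,"hand":0},{"dx":-14,"dy":12,"dz":-7,"rx":0.014,"ry":0.011,"rz":-0.136,"hand":0},{"dx":-14,"dy":9,"dz":-7,"rx":0.013,"ry":0.01,"rz":-0.135,"hand":0},{"dx":-16,"dy":7,"dz":-8,"rx":0.014,"ry":0.011,"rz":-0.136,"hand":0},{"dx":-16,"dy":5,"dz":-7,"rx":0.013,"ry":0.011,"rz":-0.136,"hand":0}]'
python3 - <<'E'
from h import *
t,r=tip(); print(t)
c,im,d=grab('wrist','wrist10'); P=cloud(c,d); np.savez('/tmp/w10.npz',P=P)
for lo,hi in ((.068,.08),(.036,.048)):
    s=(d>0)&(P[...,2]>lo)&(P[...,2]<hi)&(P[...,1]>-.1)
    k,lab,st,ce=cv2.connectedComponentsWithStats(s.astype(np.uint8))
    for i in range(1,k):
        if st[i,4]>300:
            q=P[lab==i]; A=np.c_[q[:,:2],np.ones(len(q))]; x=np.linalg.lstsq(A,q[:,2],rcond=None)[0]
            print(st[i],cv2.minAreaRect((q[:,:2]*1000).astype(np.float32)),np.median(q[:,2]),np.degrees(x[:2]))
ptip([.50,-.30,.26],down(156))
E
```

```text
clock: 13.8
position: [0.56, -0.0704, 0.1962]
tool_rot: [-3.142, -0.001, 1.664]
force: [0.1, -0.5, -0.2]
grip_width: 0.0426
[ 0.56004702 -0.07045207  0.23924474]
[  97    0  272  152 4908] ((533.9030151367188, 35.434059143066406), (222.31668090820312, 134.5987548828125), 16.88791275024414) 0.07359978139657414 [-0.00867808 -0.23438198]
[462  61  43  78 607] ((762.2047119140625, 17.204662322998047), (28.11756134033203, 69.45720672607422), 5.7919158935546875) 0.07418367261479575 [-0.22580013  0.27757061]
[133   0  69  16 393] ((461.34942626953125, 74.33944702148438), (64.33740997314453, 6.018280982971191), 16.881620407104492) 0.041309385945591914 [-48.3319979  154.29847841]
[310   7  15  59 322] ((605.5172729492188, 62.38628387451172), (6.649174213409424, 54.151153564453125), 19.112998962402344) 0.04178999433881711 [150.20245722  46.6781894 ]
[137  16  28  84 594] ((443.57867431640625, 27.980457305908203), (76.92461395263672, 22.16119956970215), 82.9868392944336) 0.04160170112294795 [-9.21705644  0.40342501]
[165  61 181  71 742] ((548.04443359375, -2.2169265747070312), (190.50563049316406, 30.95868492126465), 18.640010833740234) 0.04199659054873292 [ 0.84641006 -2.22586835]
[443  64  38  70 451] ((762.173583984375, 17.102684020996094), (27.60172462463379, 69.26366424560547), 6.281549453735352) 0.042164008946938836 [-0.37911979 -0.09319596]
8
{"dx":-27,"dy":-10,"dz":-2,"rx":0,"ry":0,"rz":-0.131,"hand":}
{"dx":-26,"dy":-14,"dz":-3,"rx":0,"ry":0,"rz":-0.132,"hand":}
{"dx":-24,"dy":-18,"dz":-2,"rx":0,"ry":0,"rz":-0.131,"hand":}
{"dx":-21,"dy":-20,"dz":-3,"rx":0,"ry":0,"rz":-0.132,"hand":}
{"dx":-19,"dy":-22,"dz":-2,"rx":0,"ry":0,"rz":-0.131,"hand":}
{"dx":-15,"dy":-25,"dz":-3,"rx":0,"ry":0,"rz":-0.131,"hand":}
{"dx":-12,"dy":-27,"dz":-2,"rx":0,"ry":0,"rz":-0.132,"hand":}
{"dx":-7.9,"dy":-28.1,"dz":-2.8,"rx":0,"ry":0.001,"rz":-0.131,"hand":}
```

View pics/wrist10.png

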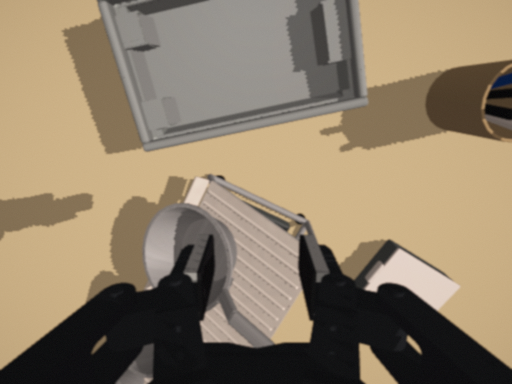

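The tray is seated level on the ledges: collar top at 73.6 mm, yaw 16.9°, centre (0.533,0.039), wide ledge at the right end (330,30). Next I'll look at the pans.

```bash
python3 -m inch '[{"dx":-27,"dy":-10,"dz":-2,"rx":0,"ry":0,"rz":-0.131,"hand":0},{"dx":-26,"dy":-14,"dz":-3,"rx":0,"ry":0,"rz":-0.132,"hand":0},{"dx":-24,"dy":-18,"dz":-2,"rx":0,"ry":0,"rz":-0.131,"hand":0},{"dx":-21,"dy":-20,"dz":-3,"rx":0,"ry":0,"rz":-0.132,"hand":0},{"dx":-19,"dy":-22,"dz":-2,"rx":0,"ry":0,"rz":-0.131,"hand":0},{"dx":-15,"dy":-25,"dz":-3,"rx":0,"ry":0,"rz":-0.131,"hand":0},{"dx":-12,"dy":-27,"dz":-2,"rx":0,"ry":0,"rz":-0.132,"hand":0},{"dx":-8,"dy":-28,"dz":-3,"rx":0,"ry":0,"rz":-0.131,"hand":0}]'
python3 - <<'E'
from h import *
t,r=tip(); print(t)
c,im,d=grab('wrist','wrist11'); P=cloud(c,d); np.savez('/tmp/w11.npz',P=P,im=im,d=d)
for n in ['pan_large','pan_medium','pan_small']:
  for k in ('_mid','_handle'):
    for x in bot.tip_of('wrist',n+k)[:2]:
        rc=x['centre']; i=tuple(np.round(rc).astype(int)); print(n+k,np.round(rc),round(x['score'],2),P[i].round(4))
E
```

```text
clock: 14.65
position: [0.4956, -0.2958, 0.2155]
tool_rot: [3.141, -0.0, 2.714]
force: [-0.4, 0.4, -0.5]
grip_width: 0.0425
[ 0.49561353 -0.29586692  0.25850071]
pan_large_mid [122. 372.] 0.93 [ 0.5062 -0.1621  0.0488]
pan_large_mid [122. 146.] 0.28 [ 0.4031 -0.3903  0.0405]
pan_large_handle [221. 405.] 0.97 [ 0.5674 -0.1956  0.1604]
pan_large_handle [122. 369.] 0.44 [ 0.5046 -0.1654  0.0498]
pan_medium_mid [124. 261.] 0.92 [ 0.4579 -0.2737  0.0467]
pan_medium_handle [210. 263.] 0.78 [ 0.5131 -0.2984  0.153 ]
pan_small_mid [124. 147.] 0.63 [ 0.4056 -0.3895  0.043 ]
pan_small_handle [196. 129.] 0.9 [ 0.4572 -0.3979  0.1451]
```

View pics/wrist11.png

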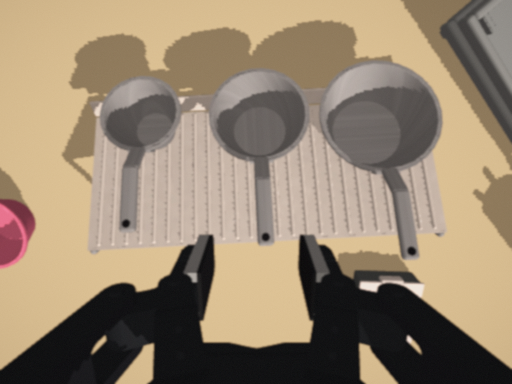

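The three pans are clear: small (140,115), medium (258,115), large (380,115), with handles down-image at (129,196), (263,210) and (405,221). Next is fitting the handle bars.

```bash
cat > hf.py <<'E'
from h import *
def fit(P,rc,b_yaw=-23.9):
    i=tuple(np.round(rc).astype(int)); p0=P[i]
    t=np.radians(b_yaw); ex=np.array([np.cos(t),np.sin(t),0]); ey=np.array([-np.sin(t),np.cos(t),0]); 
    n=np.cos(np.pi/6)*np.array([0,0,1])-np.sin(np.pi/6)*ex; u=np.cos(np.pi/6)*ex+np.sin(np.pi/6)*np.array([0,0,1])
    q=(P-p0)@np.stack([u,ey,n]).T
    m=(abs(q[...,2])<.006)&(abs(q[...,1])<.03)&(abs(q[...,0])<.06)
    k,lab=cv2.connectedComponents(m.astype(np.uint8)); m=lab==lab[i]
    s=q[m]; return p0,u,ey,n,s,m
E
python3 - <<'E'
from hf import *
z=np.load('/tmp/w11.npz'); P=z['P']
for nm,rc in (('L',(221,405)),('M',(210,263)),('S',(196,129))):
    p0,u,ey,n,s,m=fit(P,rc)
    c=s.mean(0); w=np.linalg.svd(s-c)[2]; d=w[0]*np.sign(w[0,0])
    print(nm,len(s),'ext',np.percentile(s,[1,99],axis=0).round(4).tolist(),'dir in (u,y,n) deg: yaw',np.degrees(np.arctan2(d[1],d[0])).round(1),'pitch',np.degrees(np.arcsin(d[2])).round(1))
    # bar mid: points
    a=s[:,0]; end=np.percentile(a,99.5)
    sel=abs(a-(end-.029))<.015; cc=np.median(s[sel],axis=0); cc[0]=end-.029
    W=p0+cc[0]*u+cc[1]*ey+cc[2]*n
    print('   top-centre of bar',W.round(4),'axis centre',(W-.004*n).round(4), 'width',np.ptp(np.percentile(s[sel][:,1],[2,98])).round(4))
E
```

```text
L 1394 ext [[-0.0334, -0.0063, -0.0055], [0.0296, 0.008, 0.0019]] dir in (u,y,n) deg: yaw 2.1 pitch 1.5
   top-centre of bar [ 0.5684 -0.1962  0.1611] axis centre [ 0.5703 -0.197   0.1576] width 0.0131
M 1221 ext [[-0.0346, -0.0065, -0.0054], [0.028, 0.0082, 0.0017]] dir in (u,y,n) deg: yaw 2.3 pitch 1.5
   top-centre of bar [ 0.5133 -0.2975  0.1528] axis centre [ 0.5151 -0.2983  0.1493] width 0.0135
S 1178 ext [[-0.032, -0.0083, -0.0056], [0.0293, 0.006, 0.0004]] dir in (u,y,n) deg: yaw 2.2 pitch 0.9
   top-centre of bar [ 0.458  -0.3986  0.1442] axis centre [ 0.4598 -0.3995  0.1407] width 0.0132
```

```bash
cat > gp.py <<'E'
from h import *
import sys
def frame(yaw,tilt=30):
    t=np.radians(yaw); a=np.radians(tilt)
    ex=np.array([np.cos(t),np.sin(t),0]); ey=np.array([-np.sin(t),np.cos(t),0]); Z=np.array([0,0,1.])
    n=np.cos(a)*Z-np.sin(a)*ex; u=np.cos(a)*ex+np.sin(a)*Z
    return u,ey,n,R.from_matrix(np.stack([-u,ey,-n],1))
def grasp(B,yaw,along=-.010,depth=.015,back=.06,tilt=30):
    u,ey,n,r=frame(yaw,tilt); t=np.array(B)+along*u-depth*n
    return t+back*n,t,r
E
python3 - <<'E'
from gp import *
a,b,r=grasp([.5703,-.197,.1576],-22.3)
s=ptip(a,r); print(a,b); ptip(b,r,n=3,start=s)
E
```

```text
4
{"dx":-4,"dy":29,"dz":16,"rx":-0.003,"ry":-0.131,"rz":-0.011,"hand":}
{"dx":-3,"dy":30,"dz":17,"rx":-0.002,"ry":-0.131,"rz":-0.01,"hand":}
{"dx":-1,"dy":29,"dz":15,"rx":-0.003,"ry":-0.131,"rz":-0.011,"hand":}
{"dx":1.3,"dy":29.7,"dz":15.4,"rx":-0.002,"ry":-0.131,"rz":-0.01,"hand":}
[ 0.54147023 -0.18517605  0.19157114] [ 0.56922652 -0.19655973  0.13960962]
3
{"dx":0,"dy":0,"dz":20,"rx":0,"ry":0,"rz":0,"hand":}
{"dx":0,"dy":0,"dz":20,"rx":0,"ry":0,"rz":0,"hand":}
{"dx":0.1,"dy":0,"dz":20,"rx":0,"ry":0,"rz":0,"hand":}
```

```bash
python3 -m inch '[{"dx":-4,"dy":29,"dz":16,"rx":-0.003,"ry":-0.131,"rz":-0.011,"hand":0},{"dx":-3,"dy":30,"dz":17,"rx":-0.002,"ry":-0.131,"rz":-0.01,"hand":0},{"dx":-1,"dy":29,"dz":15,"rx":-0.003,"ry":-0.131,"rz":-0.011,"hand":0},{"dx":1,"dy":30,"dz":15,"rx":-0.002,"ry":-0.131,"rz":-0.01,"hand":0},{"dx":0,"dy":0,"dz":0,"rx":0,"ry":0,"rz":0,"hand":0}]'
python3 - <<'E'
from gp import *
print(tip()[0],tip()[1].as_matrix().round(3)[:,2])
a,b,r=grasp([.5703,-.197,.1576],-22.3); ptip(b,r,n=3)
c,im,d=grab('wrist','wrist12'); P=cloud(c,d); np.savez('/tmp/w12.npz',P=P)
for k in ('pan_large_mid','pan_large_handle'):
    for x in bot.tip_of('wrist',k)[:1]: 
        i=tuple(np.round(x['centre']).astype(int)); print(k,i,x['score'],P[i])
print(proj(c,[[.5684,-.1962,.1611]]), proj(c,[b]))
E
```

```text
clock: 15.5
position: [0.5472, -0.2228, 0.1644]
tool_rot: [-3.114, 0.424, 2.742]
force: [0.1, -0.2, -0.1]
grip_width: 0.0428
[ 0.53133215 -0.21477157  0.20358214] [ 0.368 -0.186 -0.911]
3
{"dx":-1,"dy":12,"dz":23,"rx":-0.011,"ry":-0.033,"rz":-0.003,"hand":}
{"dx":0,"dy":11,"dz":23,"rx":-0.011,"ry":-0.033,"rz":-0.003,"hand":}
{"dx":-0.1,"dy":11.1,"dz":23,"rx":-0.011,"ry":-0.034,"rz":-0.002,"hand":}
pan_large_mid (np.int64(64), np.int64(303)) 0.89 [ 0.50854807 -0.17037644  0.05124973]
pan_large_handle (np.int64(226), np.int64(309)) 0.59 [ 0.56797774 -0.19539787  0.16070765]
[[308.06331231 227.16625187]] [[304.88167741 204.95137944]]
```

View pics/wrist12.png

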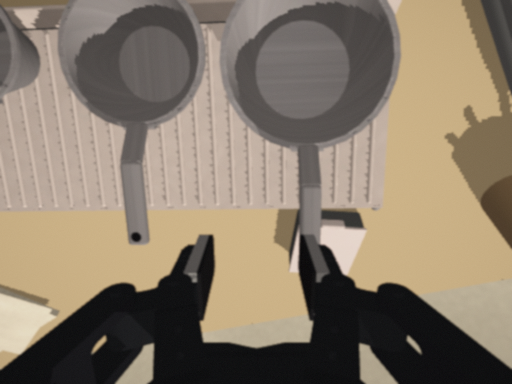

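The move fell short because rows were speed-limited, leaving the tool 30 mm to the left of the handle (308,227). I'll complete the alignment in smaller rows.

Run:
```python
from gp import *
a,b,r=grasp([.5703,-.197,.1576],-22.3); ptip(a,r,n=5)
```

```text
5
{"dx":1,"dy":7,"dz":2,"rx":-0.007,"ry":-0.02,"rz":-0.002,"hand":}
{"dx":1,"dy":7,"dz":2,"rx":-0.006,"ry":-0.02,"rz":-0.002,"hand":}
{"dx":1,"dy":7,"dz":2,"rx":-0.007,"ry":-0.02,"rz":-0.002,"hand":}
{"dx":1,"dy":7,"dz":2,"rx":-0.007,"ry":-0.02,"rz":-0.002,"hand":}
{"dx":1.7,"dy":7.4,"dz":1.7,"rx":-0.007,"ry":-0.019,"rz":-0.002,"hand":}
```

```bash
python3 -m inch '[{"dx":1,"dy":7,"dz":2,"rx":-0.007,"ry":-0.02,"rz":-0.002,"hand":0},{"dx":1,"dy":7,"dz":2,"rx":-0.006,"ry":-0.02,"rz":-0.002,"hand":0},{"dx":1,"dy":7,"dz":2,"rx":-0.007,"ry":-0.02,"rz":-0.002,"hand":0},{"dx":1,"dy":7,"dz":2,"rx":-0.007,"ry":-0.02,"rz":-0.002,"hand":0},{"dx":2,"dy":7,"dz":2,"rx":-0.007,"ry":-0.019,"rz":-0.002,"hand":0}]'
python3 - <<'E'
from gp import *
print(tip()[0],tip()[1].as_matrix().round(3)[:,2], bot.observe()['qpos'].round(2))
a,b,r=grasp([.5703,-.197,.1576],-22.3); print(a);s=ptip(b,r,n=4)
E
```

```text
clock: 16.15
position: [0.5594, -0.1992, 0.1551]
tool_rot: [-3.135, 0.513, 2.749]
force: [-0.3, -1.0, -0.3]
grip_width: 0.0431
[ 0.54000683 -0.19087128  0.19254425] [ 0.451 -0.194 -0.871] [ 0.22  0.34 -0.06  2.21  0.95  0.16  0.44]
[ 0.54147023 -0.18517605  0.19157114]
4
{"dx":0,"dy":2,"dz":15,"rx":-0.002,"ry":-0.003,"rz":-0.001,"hand":}
{"dx":0,"dy":1,"dz":15,"rx":-0.002,"ry":-0.002,"rz":0,"hand":}
{"dx":0,"dy":2,"dz":15,"rx":-0.002,"ry":-0.003,"rz":-0.001,"hand":}
{"dx":0.4,"dy":1.5,"dz":15.4,"rx":-0.002,"ry":-0.003,"rz":-0.001,"hand":}
```

Run:
```python
from gp import *
u,ey,n,_=frame(-22.3,30); B=np.array([.5703,-.197,.1576])-.010*u
_,_,n2,r=frame(-22.3,20)
b=B-.015*n2; a=b+.05*n2; s=ptip(a,r,n=4); s=ptip(b,r,n=4,start=s)
```

```text
4
{"dx":1,"dy":2,"dz":3,"rx":-0.002,"ry":0.041,"rz":-0.001,"hand":}
{"dx":0,"dy":1,"dz":2,"rx":-0.002,"ry":0.041,"rz":-0.001,"hand":}
{"dx":0,"dy":2,"dz":3,"rx":-0.002,"ry":0.041,"rz":-0.001,"hand":}
{"dx":0.4,"dy":1.2,"dz":2.4,"rx":-0.002,"ry":0.041,"rz":0,"hand":}
4
{"dx":0,"dy":0,"dz":12,"rx":0,"ry":0,"rz":0,"hand":}
{"dx":0,"dy":0,"dz":13,"rx":0,"ry":0,"rz":0,"hand":}
{"dx":0,"dy":0,"dz":12,"rx":0,"ry":0,"rz":0,"hand":}
{"dx":0,"dy":0,"dz":13,"rx":0,"ry":0,"rz":-0.001,"hand":}
```

```bash
python3 -m inch '[{"dx":1,"dy":2,"dz":3,"rx":-0.002,"ry":0.041,"rz":-0.001,"hand":0},{"dx":0,"dy":1,"dz":2,"rx":-0.002,"ry":0.041,"rz":-0.001,"hand":0},{"dx":0,"dy":2,"dz":3,"rx":-0.002,"ry":0.041,"rz":-0.001,"hand":0},{"dx":0,"dy":1,"dz":2,"rx":-0.002,"ry":0.041,"rz":0,"hand":0},{"dx":0,"dy":0,"dz":0,"rx":0,"ry":0,"rz":0,"hand":0}]'
python3 - <<'E'
from gp import *
print(tip()[0],tip()[1].as_matrix().round(3)[:,2], bot.observe()['qpos'].round(2))
u,ey,n,_=frame(-22.3,30); B=np.array([.5703,-.197,.1576])-.010*u
_,_,n2,r=frame(-22.3,20)
b=B-.015*n2; a=b+.05*n2;print(a); s=ptip(b,r,n=4)
c,im,d=grab('wrist','wrist13'); print(proj(c,[.5684,-.1962,.1611]))
E
```

```text
clock: 16.65
position: [0.565, -0.1957, 0.1455]
tool_rot: [3.139, 0.347, 2.75]
force: [0.3, -0.4, -0.3]
grip_width: 0.0429
[ 0.55149235 -0.19020466  0.18595928] [ 0.315 -0.128 -0.94 ] [ 0.53  0.41 -0.42  2.04  0.58  0.44  0.85]
[ 0.55121204 -0.18917146  0.18548924]
4
{"dx":0,"dy":0,"dz":13,"rx":0,"ry":-0.001,"rz":-0.001,"hand":}
{"dx":0,"dy":0,"dz":12,"rx":0.001,"ry":0,"rz":0,"hand":}
{"dx":0,"dy":1,"dz":13,"rx":0,"ry":-0.001,"rz":-0.001,"hand":}
{"dx":0.6,"dy":-0.3,"dz":12.2,"rx":0,"ry":0,"rz":-0.001,"hand":}
[[258.88277415 242.8781245 ]]
```

View pics/wrist13.png

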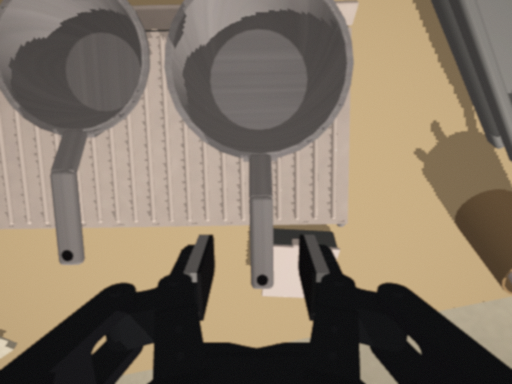

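The large handle (260,240) is centred between the fingers. I'll descend 50 mm and grip.

```bash
python3 -m inch '[{"dx":0,"dy":0,"dz":13,"rx":0,"ry":0,"rz":0,"hand":0},{"dx":0,"dy":0,"dz":13,"rx":0,"ry":0,"rz":0,"hand":0},{"dx":0,"dy":1,"dz":13,"rx":0,"ry":0,"rz":0,"hand":0},{"dx":1,"dy":0,"dz":12,"rx":0,"ry":0,"rz":0,"hand":0},{"dx":0,"dy":0,"dz":0,"rx":0,"ry":0,"rz":0,"hand":1},{"dx":0,"dy":0,"dz":0,"rx":0,"ry":0,"rz":0,"hand":1},{"dx":0,"dy":0,"dz":0,"rx":0,"ry":0,"rz":0,"hand":1},{"dx":0,"dy":0,"dz":0,"rx":0,"ry":0,"rz":0,"hand":1},{"dx":0,"dy":0,"dz":0,"rx":0,"ry":0,"rz":0,"hand":1}]' 120
python3 - <<'E'
from gp import *
c,im,d=grab('wrist','wrist14'); print(tip()[0],tip()[1].as_matrix()[:,2])
E
```

```text
clock: 17.6
position: [0.5797, -0.1995, 0.097]
tool_rot: [3.141, 0.348, 2.752]
force: [0.2, -0.1, -0.9]
grip_width: 0.0116
[ 0.56612899 -0.19393203  0.13735487] [ 0.31594637 -0.12857551 -0.94002459]
```

View pics/wrist14.png

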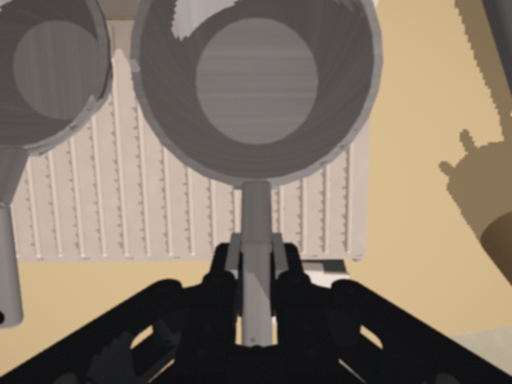

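Run:
```python
from gp import *
t,r=tip(); ptip(t+[0,0,.11],r,n=7)
```

```text
7
{"dx":-5,"dy":0,"dz":-15,"rx":0,"ry":0,"rz":0,"hand":}
{"dx":-6,"dy":0,"dz":-15,"rx":0,"ry":0,"rz":0,"hand":}
{"dx":-5,"dy":0,"dz":-14,"rx":0,"ry":0,"rz":0,"hand":}
{"dx":-5,"dy":0,"dz":-15,"rx":0,"ry":0,"rz":0,"hand":}
{"dx":-6,"dy":0,"dz":-15,"rx":0,"ry":0,"rz":0,"hand":}
{"dx":-5,"dy":0,"dz":-15,"rx":0,"ry":0,"rz":0,"hand":}
{"dx":-5.5,"dy":0.1,"dz":-14.4,"rx":0,"ry":0,"rz":0,"hand":}
```

```bash
python3 -m inch '[{"dx":-3,"dy":0,"dz":-8,"rx":0,"ry":0,"rz":0,"hand":1},{"dx":-5,"dy":0,"dz":-15,"rx":0,"ry":0,"rz":0,"hand":1},{"dx":-6,"dy":0,"dz":-16,"rx":0,"ry":0,"rz":0,"hand":1},{"dx":-6,"dy":0,"dz":-16,"rx":0,"ry":0,"rz":0,"hand":1},{"dx":-6,"dy":0,"dz":-16,"rx":0,"ry":0,"rz":0,"hand":1},{"dx":-6,"dy":0,"dz":-16,"rx":0,"ry":0,"rz":0,"hand":1},{"dx":-5,"dy":0,"dz":-14,"rx":0,"ry":0,"rz":0,"hand":1},{"dx":0,"dy":0,"dz":0,"rx":0,"ry":0,"rz":0,"hand":1}]'
cat > pm.py <<'E'
from h import *
def panfit(P,rc,rad,d):
    # RANSAC plane of floor near rc within 2D window
    r0,c0=[int(round(x)) for x in rc]; w=45
    rr,cc=np.mgrid[max(0,r0-w):min(384,r0+w),max(0,c0-w):min(512,c0+w)]
    rr=rr.ravel();cc=cc.ravel(); q=P[rr,cc]; ok=d[rr,cc]>0; rr,cc,q=rr[ok],cc[ok],q[ok]
    rng=np.random.default_rng(0); best=None
    for _ in range(400):
        a=q[rng.choice(len(q),3,False)]; n=np.cross(a[1]-a[0],a[2]-a[0]); l=np.linalg.norm(n)
        if l<1e-5: continue
        n/=l; e=abs((q-a[0])@n)<.0012
        if best is None or e.sum()>best.sum(): best=e
    for _ in range(5):
        c=q[best].mean(0); n=np.linalg.svd(q[best]-c,full_matrices=False)[2][2]; n*=np.sign(n[2]); best=abs((q-c)@n)<.0015
    s=q[best]
    # centre by min enclosing circle in plane
    a=np.cross(n,[0,1,0]); a/=np.linalg.norm(a); b=np.cross(n,a)
    uv=np.stack([(s-c)@a,(s-c)@b],1)
    m=np.hypot(*uv.T)<rad*1.5
    (x,y),R_=cv2.minEnclosingCircle((uv[m]*1000).astype(np.float32))
    ctr=c+a*x/1000+b*y/1000
    return ctr,n,R_,len(s),c
E
python3 - <<'E'
from pm import *
c,im,d=grab('wrist','wrist15'); P=cloud(c,d); np.savez('/tmp/w15.npz',P=P,d=d)
x=bot.tip_of('wrist','pan_large_mid'); print([(y['centre'],y['score']) for y in x])
t,r=tip(); print(t,r.as_matrix()[:,2])
ctr,n,Rr,k,cm=panfit(P,x[0]['centre'],.036,d); print(ctr,cm,n,Rr,k,'tilt',np.degrees(np.arccos(n[2])))
E
```

```text
clock: 18.45
position: [0.5808, -0.1998, 0.2067]
tool_rot: [3.141, 0.351, 2.752]
force: [0.3, -0.7, -2.4]
grip_width: 0.0119
[([73.0, 252.6], 0.71)]
[ 0.56620121 -0.19421608  0.24464638] [ 0.31567652 -0.12873274 -0.94009373]
[ 0.5103109  -0.17395921  0.16083425] [ 0.50942202 -0.1735794   0.16026437] [-0.47329346  0.18470861  0.86132226] 36.10426330566406 7789 tilt 30.534628290442466
```

View pics/wrist15.png

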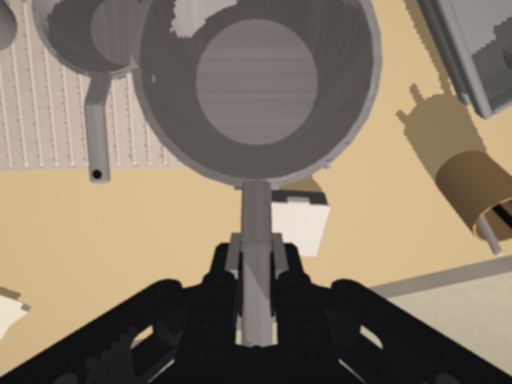

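No sag: the pan normal is 30.5° from vertical and the floor circle radius is 36 mm. I'll compute the transport pose with the handle at +20°.

```bash
cat >> pm.py <<'E'
def target(F,n,t,r,hyaw,C,zfloor):
    Ft=r.inv().apply(F-t); nt=r.inv().apply(n)
    x=np.array([-1,0,0.]); x-=nt*(x@nt); x/=np.linalg.norm(x)
    Rp=np.stack([x,np.cross(nt,x),nt],1)
    h=R.from_euler('z',hyaw,degrees=True).as_matrix()
    Rt=R.from_matrix(h@Rp.T); return np.array([C[0],C[1],zfloor])-Rt.apply(Ft),Rt
E
cat > cur.json <<'E'
E
python3 - <<'E'
from pm import *
F=np.array([.5103109,-.17395921,.16083425]); n=np.array([-.47329346,.18470861,.86132226]); t,r=tip()
import json; json.dump([r.inv().apply(F-t).tolist(),r.inv().apply(n).tolist()],open('cur.json','w'))
tp,Rt=target(F,n,t,r,20,(.5328,.039),.15); print(tp,Rt.as_matrix()[:,2].round(3))
ptip(tp,Rt,n=12)
E
```

```text
[0.61986721 0.07384611 0.19199511] [-0.17  -0.071 -0.983]
12
{"dx":7,"dy":22,"dz":3,"rx":-0.004,"ry":0.042,"rz":-0.062,"hand":}
{"dx":6,"dy":23,"dz":3,"rx":-0.005,"ry":0.042,"rz":-0.062,"hand":}
{"dx":5,"dy":23,"dz":3,"rx":-0.004,"ry":0.042,"rz":-0.062,"hand":}
{"dx":2,"dy":23,"dz":3,"rx":-0.005,"ry":0.042,"rz":-0.063,"hand":}
{"dx":1,"dy":23,"dz":4,"rx":-0.004,"ry":0.043,"rz":-0.062,"hand":}
{"dx":0,"dy":23,"dz":3,"rx":-0.004,"ry":0.042,"rz":-0.062,"hand":}
{"dx":-2,"dy":23,"dz":3,"rx":-0.005,"ry":0.042,"rz":-0.062,"hand":}
{"dx":-3,"dy":23,"dz":4,"rx":-0.004,"ry":0.042,"rz":-0.062,"hand":}
{"dx":-5,"dy":22,"dz":3,"rx":-0.004,"ry":0.042,"rz":-0.062,"hand":}
{"dx":-7,"dy":21,"dz":3,"rx":-0.005,"ry":0.042,"rz":-0.063,"hand":}
{"dx":-8,"dy":21,"dz":3,"rx":-0.004,"ry":0.042,"rz":-0.062,"hand":}
{"dx":-9.1,"dy":20.6,"dz":2.1,"rx":-0.005,"ry":0.042,"rz":-0.062,"hand":}
```

```bash
python3 -m inch '[{"dx":7,"dy":22,"dz":3,"rx":-0.004,"ry":0.042,"rz":-0.062,"hand":1},{"dx":6,"dy":23,"dz":3,"rx":-0.005,"ry":0.042,"rz":-0.062,"hand":1},{"dx":5,"dy":23,"dz":3,"rx":-0.004,"ry":0.042,"rz":-0.062,"hand":1},{"dx":2,"dy":23,"dz":3,"rx":-0.005,"ry":0.042,"rz":-0.063,"hand":1},{"dx":1,"dy":23,"dz":4,"rx":-0.004,"ry":0.043,"rz":-0.062,"hand":1},{"dx":0,"dy":23,"dz":3,"rx":-0.004,"ry":0.042,"rz":-0.062,"hand":1},{"dx":-2,"dy":23,"dz":3,"rx":-0.005,"ry":0.042,"rz":-0.062,"hand":1},{"dx":-3,"dy":23,"dz":4,"rx":-0.004,"ry":0.042,"rz":-0.062,"hand":1},{"dx":-5,"dy":22,"dz":3,"rx":-0.004,"ry":0.042,"rz":-0.062,"hand":1},{"dx":-7,"dy":21,"dz":3,"rx":-0.005,"ry":0.042,"rz":-0.063,"hand":1}]'; python3 -m inch '[{"dx":-8,"dy":21,"dz":3,"rx":-0.004,"ry":0.042,"rz":-0.062,"hand":1},{"dx":-9,"dy":20,"dz":2,"rx":-0.005,"ry":0.042,"rz":-0.062,"hand":1},{"dx":0,"dy":0,"dz":0,"rx":0,"ry":0,"rz":0,"hand":1}]'
cat > look.py <<'E'
from pm import *
import sys,json
nm,png,hy,cx,cy,zf,rad=sys.argv[1],sys.argv[2],*map(float,sys.argv[3:8])
n_=int(sys.argv[8]) if len(sys.argv)>8 else None
c,im,d=grab('wrist',png); P=cloud(c,d); np.savez('/tmp/last.npz',P=P,d=d)
x=bot.tip_of('wrist',nm); print([(np.round(y['centre']),round(y['score'],2)) for y in x[:3]])
t,r=tip(); print('tip',t.round(4),r.as_matrix()[:,2].round(3),'q',bot.observe()['qpos'].round(2))
F,n,Rr,k,cm=panfit(P,x[0]['centre'],rad,d); print('floor ctr',F.round(4),cm.round(4),'n',n.round(4),'R',round(Rr,1),k,'tilt',np.degrees(np.arccos(n[2])).round(2))
tp,Rt=target(F,n,t,r,hy,(cx,cy),zf); print('goal tip',tp.round(4),Rt.as_matrix()[:,2].round(3)); ptip(tp,Rt,n=n_)
E
python3 look.py pan_large_mid wrist16 20 .5328 .039 .060 .036
```

```text
clock: 19.55
position: [0.6072, 0.0276, 0.1568]
tool_rot: [-3.108, -0.101, -2.913]
force: [-0.0, -0.5, -2.1]
grip_width: 0.0116
clock: 19.85
position: [0.6123, 0.0743, 0.1476]
tool_rot: [-3.138, -0.188, -2.785]
force: [-1.1, 0.5, -1.9]
grip_width: 0.0116
[(array([ 76., 254.]), 0.87)]
tip [0.6198 0.0739 0.1907] [-0.171 -0.07  -0.983] q [ 0.18  0.75 -0.69  1.46  0.47  1.3   1.33]
floor ctr [0.5315 0.0417 0.1464] [0.5303 0.0415 0.1464] n [ 0.0038 -0.0054  1.    ] R 36.5 7812 tilt 0.38
goal tip [0.6209 0.0714 0.1044] [-0.168 -0.075 -0.983]
3
{"dx":-5,"dy":-1,"dz":28,"rx":0.002,"ry":-0.001,"rz":0,"hand":}
{"dx":-6,"dy":-1,"dz":29,"rx":0.002,"ry":0,"rz":0.001,"hand":}
{"dx":-5.2,"dy":-0.2,"dz":27.8,"rx":0.002,"ry":-0.001,"rz":0,"hand":}
```

View pics/wrist16.png

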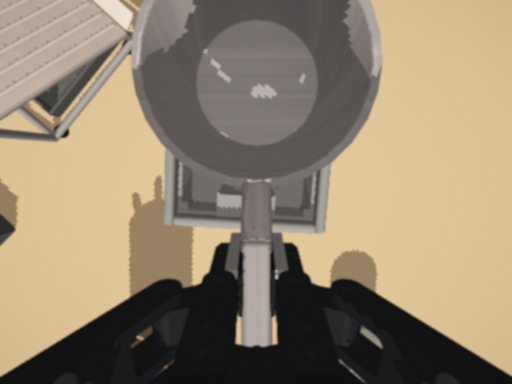

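The large pan is level (0.4°), 3 mm off and above the tray centre. Lowering.

```bash
python3 -m inch '[{"dx":-3,"dy":-1,"dz":14,"rx":0.002,"ry":-0.001,"rz":0,"hand":1},{"dx":-3,"dy":0,"dz":14,"rx":0.002,"ry":0,"rz":0,"hand":1},{"dx":-3,"dy":-1,"dz":14,"rx":0.002,"ry":-0.001,"rz":0,"hand":1},{"dx":-3,"dy":0,"dz":14,"rx":0,"ry":0,"rz":0,"hand":1},{"dx":-3,"dy":0,"dz":14,"rx":0,"ry":0,"rz":0,"hand":1},{"dx":-2,"dy":0,"dz":14,"rx":0,"ry":0,"rz":0,"hand":1},{"dx":-1,"dy":0,"dz":8,"rx":0,"ry":0,"rz":0,"hand":1},{"dx":-1,"dy":0,"dz":5,"rx":0,"ry":0,"rz":0,"hand":1},{"dx":0,"dy":0,"dz":0,"rx":0,"ry":0,"rz":0,"hand":1}]'; python3 look.py pan_large_mid wrist17 20 .5328 .039 .038 .036 4
```

```text
clock: 20.85
position: [0.6147, 0.0678, 0.0505]
tool_rot: [-3.128, -0.183, -2.792]
force: [0.2, -0.6, -2.1]
grip_width: 0.0117
[(array([ 77., 255.]), 0.63)]
tip [0.6222 0.0712 0.0937] [-0.166 -0.075 -0.983] q [ 0.16  0.86 -0.65  1.52  0.54  1.14  1.28]
floor ctr [0.5341 0.0365 0.0491] [0.5329 0.0361 0.0491] n [-0.0042  0.0023  1.    ] R 36.5 7853 tilt 0.28
goal tip [0.6211 0.0735 0.0823] [-0.17  -0.072 -0.983]
4
{"dx":0,"dy":1,"dz":3,"rx":-0.001,"ry":0.001,"rz":0,"hand":}
{"dx":-1,"dy":0,"dz":3,"rx":-0.001,"ry":0.001,"rz":0,"hand":}
{"dx":0,"dy":1,"dz":2,"rx":-0.001,"ry":0,"rz":0,"hand":}
{"dx":-0.7,"dy":0.8,"dz":3.2,"rx":-0.001,"ry":0.001,"rz":0,"hand":}
```

```bash
python3 -m inch '[{"dx":0,"dy":1,"dz":3,"rx":-0.001,"ry":0.001,"rz":0,"hand":1},{"dx":-1,"dy":0,"dz":3,"rx":-0.001,"ry":0.001,"rz":0,"hand":1},{"dx":0,"dy":1,"dz":2,"rx":-0.001,"ry":0,"rz":0,"hand":1},{"dx":-1,"dy":0,"dz":2,"rx":-0.001,"ry":0.001,"rz":0,"hand":1},{"dx":0,"dy":0,"dz":1,"rx":0,"ry":0,"rz":0,"hand":1},{"dx":0,"dy":0,"dz":0,"rx":0,"ry":0,"rz":0,"hand":1}]'; python3 look.py pan_large_mid wrist18 20 .5328 .039 .038 .036 4
```

```text
clock: 21.55
position: [0.6142, 0.0696, 0.0398]
tool_rot: [-3.132, -0.186, -2.792]
force: [0.1, -0.3, -1.2]
grip_width: 0.0117
[(array([ 74., 254.]), 0.6)]
tip [0.6215 0.0726 0.0821] [-0.17  -0.072 -0.983] q [ 0.16  0.88 -0.65  1.52  0.55  1.13  1.28]
floor ctr [0.5326 0.0373 0.0385] [0.5311 0.037  0.0385] n [-4.0e-04 -1.1e-03  1.0e+00] R 36.1 7798 tilt 0.07
goal tip [0.6217 0.0744 0.0815] [-0.171 -0.073 -0.983]
4
{"dx":0,"dy":0,"dz":0,"rx":0,"ry":0,"rz":0,"hand":}
{"dx":0,"dy":1,"dz":0,"rx":0,"ry":0,"rz":0,"hand":}
{"dx":-1,"dy":0,"dz":0,"rx":0.001,"ry":0.001,"rz":0,"hand":}
{"dx":0.1,"dy":0.5,"dz":0.4,"rx":0,"ry":0,"rz":0,"hand":}
```

```bash
python3 -m inch '[{"dx":0,"dy":0,"dz":0.8,"rx":0,"ry":0,"rz":0,"hand":1},{"dx":0,"dy":0,"dz":0,"rx":0,"ry":0,"rz":0,"hand":1},{"dx":0,"dy":0,"dz":0,"rx":0,"ry":0,"rz":0,"hand":0.6},{"dx":0,"dy":0,"dz":0,"rx":0,"ry":0,"rz":0,"hand":0.4},{"dx":0,"dy":0,"dz":0,"rx":0,"ry":0,"rz":0,"hand":0.2},{"dx":0,"dy":0,"dz":0,"rx":0,"ry":0,"rz":0,"hand":0},{"dx":0,"dy":0,"dz":0,"rx":0,"ry":0,"rz":0,"hand":0}]'
python3 - <<'E'
from gp import *
t,r=tip(); z=r.as_matrix()[:,2]; s=ptip(t-.07*z,r,n=4)
# go to medium pregrasp
u,ey,n,_=frame(-22.3,30); B=np.array([.5151,-.2983,.1493])-.010*u
_,_,n2,r2=frame(-22.3,20)
b=B-.015*n2; a=b+.06*n2; print(a)
mid=[.57,-.12,.25]
ptip(a+[0,0,.03],r2,n=14,start=s)
E
```

```text
clock: 22.35
position: [0.6141, 0.0693, 0.0389]
tool_rot: [-3.132, -0.186, -2.792]
force: [0.2, 0.2, 0.1]
grip_width: 0.0425
4
{"dx":0,"dy":0,"dz":-18,"rx":0,"ry":0,"rz":0,"hand":}
{"dx":0,"dy":0,"dz":-17,"rx":0,"ry":0,"rz":0,"hand":}
{"dx":0,"dy":0,"dz":-17,"rx":0,"ry":0,"rz":0,"hand":}
{"dx":0,"dy":0,"dz":-18,"rx":0,"ry":0,"rz":0,"hand":}
[ 0.49284763 -0.28917364  0.18658617]
14
{"dx":17,"dy":-21,"dz":-1,"rx":0.004,"ry":-0.036,"rz":0.053,"hand":}
{"dx":17,"dy":-23,"dz":-2,"rx":0.003,"ry":-0.036,"rz":0.054,"hand":}
{"dx":15,"dy":-23,"dz":-2,"rx":0.004,"ry":-0.037,"rz":0.053,"hand":}
{"dx":13,"dy":-24,"dz":-3,"rx":0.004,"ry":-0.036,"rz":0.053,"hand":}
{"dx":12,"dy":-25,"dz":-3,"rx":0.004,"ry":-0.036,"rz":0.054,"hand":}
{"dx":11,"dy":-26,"dz":-3,"rx":0.003,"ry":-0.036,"rz":0.053,"hand":}
{"dx":9,"dy":-26,"dz":-4,"rx":0.004,"ry":-0.036,"rz":0.053,"hand":}
{"dx":8,"dy":-27,"dz":-4,"rx":0.004,"ry":-0.036,"rz":0.054,"hand":}
{"dx":6,"dy":-27,"dz":-5,"rx":0.003,"ry":-0.037,"rz":0.053,"hand":}
{"dx":4,"dy":-28,"dz":-4,"rx":0.004,"ry":-0.036,"rz":0.054,"hand":}
{"dx":3,"dy":-28,"dz":-5,"rx":0.004,"ry":-0.036,"rz":0.053,"hand":}
{"dx":1,"dy":-28,"dz":-4,"rx":0.004,"ry":-0.036,"rz":0.053,"hand":}
{"dx":0,"dy":-28,"dz":-5,"rx":0.003,"ry":-0.036,"rz":0.054,"hand":}
{"dx":-2.2,"dy":-28.4,"dz":-4.2,"rx":0.004,"ry":-0.036,"rz":0.053,"hand":}
```

```bash
python3 -m inch '[{"dx":0,"dy":0,"dz":-18,"rx":0,"ry":0,"rz":0,"hand":0},{"dx":0,"dy":0,"dz":-24,"rx":0,"ry":0,"rz":0,"hand":0},{"dx":0,"dy":0,"dz":-24,"rx":0,"ry":0,"rz":0,"hand":0},{"dx":0,"dy":0,"dz":-20,"rx":0,"ry":0,"rz":0,"hand":0}]'
python3 - <<'E'
from gp import *
u,ey,n,_=frame(-22.3,30); B=np.array([.5151,-.2983,.1493])-.010*u
_,_,n2,r2=frame(-22.3,12)
b=B-.015*n2; a=b+.06*n2; print(a)
ptip(a+[0,0,.03],r2,n=14)
E
```

```text
clock: 22.75
position: [0.629, 0.0759, 0.1248]
tool_rot: [-3.132, -0.185, -2.792]
force: [-0.5, 0.7, 0.1]
grip_width: 0.0425
[ 0.49843116 -0.29146361  0.18831664]
14
{"dx":18,"dy":-22,"dz":0,"rx":0,"ry":-0.027,"rz":0.053,"hand":}
{"dx":16,"dy":-22,"dz":-1,"rx":0,"ry":-0.026,"rz":0.053,"hand":}
{"dx":15,"dy":-23,"dz":-1,"rx":0,"ry":-0.027,"rz":0.054,"hand":}
{"dx":14,"dy":-25,"dz":-1,"rx":0,"ry":-0.027,"rz":0.053,"hand":}
{"dx":12,"dy":-25,"dz":-2,"rx":0,"ry":-0.026,"rz":0.053,"hand":}
{"dx":11,"dy":-25,"dz":-2,"rx":0,"ry":-0.027,"rz":0.053,"hand":}
{"dx":10,"dy":-26,"dz":-2,"rx":0,"ry":-0.026,"rz":0.053,"hand":}
{"dx":8,"dy":-27,"dz":-3,"rx":0,"ry":-0.027,"rz":0.054,"hand":}
{"dx":7,"dy":-28,"dz":-3,"rx":0,"ry":-0.027,"rz":0.053,"hand":}
{"dx":5,"dy":-27,"dz":-3,"rx":0,"ry":-0.026,"rz":0.053,"hand":}
{"dx":3,"dy":-28,"dz":-3,"rx":0,"ry":-0.027,"rz":0.053,"hand":}
{"dx":2,"dy":-28,"dz":-4,"rx":0,"ry":-0.027,"rz":0.054,"hand":}
{"dx":1,"dy":-29,"dz":-3,"rx":0,"ry":-0.026,"rz":0.053,"hand":}
{"dx":-1.4,"dy":-27.8,"dz":-3.4,"rx":0,"ry":-0.027,"rz":0.053,"hand":}
```

```bash
python3 look.py pan_large_mid wrist19 20 .5328 .039 .038 .036 4 | head -4;  python3 -m inch '[{"dx":18,"dy":-22,"dz":0,"rx":0,"ry":-0.027,"rz":0.053,"hand":0},{"dx":16,"dy":-22,"dz":-1,"rx":0,"ry":-0.026,"rz":0.053,"hand":0},{"dx":15,"dy":-23,"dz":-1,"rx":0,"ry":-0.027,"rz":0.054,"hand":0},{"dx":14,"dy":-25,"dz":-1,"rx":0,"ry":-0.027,"rz":0.053,"hand":0},{"dx":12,"dy":-25,"dz":-2,"rx":0,"ry":-0.026,"rz":0.053,"hand":0},{"dx":11,"dy":-25,"dz":-2,"rx":0,"ry":-0.027,"rz":0.053,"hand":0},{"dx":10,"dy":-26,"dz":-2,"rx":0,"ry":-0.026,"rz":0.053,"hand":0},{"dx":8,"dy":-27,"dz":-3,"rx":0,"ry":-0.027,"rz":0.054,"hand":0},{"dx":7,"dy":-28,"dz":-3,"rx":0,"ry":-0.027,"rz":0.053,"hand":0},{"dx":5,"dy":-27,"dz":-3,"rx":0,"ry":-0.026,"rz":0.053,"hand":0}]'; python3 -m inch '[{"dx":3,"dy":-28,"dz":-3,"rx":0,"ry":-0.027,"rz":0.053,"hand":0},{"dx":2,"dy":-28,"dz":-4,"rx":0,"ry":-0.027,"rz":0.054,"hand":0},{"dx":1,"dy":-29,"dz":-3,"rx":0,"ry":-0.026,"rz":0.053,"hand":0},{"dx":-1,"dy":-28,"dz":-3,"rx":0,"ry":-0.027,"rz":0.053,"hand":0},{"dx":0,"dy":0,"dz":0,"rx":0,"ry":0,"rz":0,"hand":0}]';  python3 - <<'E'
from gp import *
print(tip(), bot.observe()['qpos'].round(2))
u,ey,n,_=frame(-22.3,30); B=np.array([.5151,-.2983,.1493])-.010*u
_,_,n2,r2=frame(-22.3,12)
b=B-.015*n2; ptip(b,r2,n=6)
c,im,d=grab('wrist','wrist20'); print(proj(c,[.5133,-.2975,.1528]))
E
```

```text
[(array([ 81., 254.]), 0.65)]
tip [0.6373 0.0794 0.1683] [-0.167 -0.071 -0.983] q [ 0.16  0.8  -0.68  1.43  0.49  1.28  1.33]
floor ctr [0.535  0.0402 0.0383] [0.5343 0.0399 0.0383] n [3.e-03 1.e-04 1.e+00] R 37.8 5675 tilt 0.17
goal tip [0.6347 0.0782 0.1684] [-0.164 -0.071 -0.984]
clock: 23.85
position: [0.5405, -0.1891, 0.1595]
tool_rot: [-3.109, 0.099, 2.963]
force: [-0.1, -0.2, 0.1]
grip_width: 0.0426
clock: 24.35
position: [0.5035, -0.2988, 0.1742]
tool_rot: [-3.14, 0.209, 2.746]
force: [1.5, 0.8, -0.3]
grip_width: 0.0425
(array([ 0.49528572, -0.29534412,  0.21630163]), Rotation.from_matrix(array([[-0.90258932,  0.38585166,  0.19092149],
                            [ 0.37718848,  0.9225598 , -0.08131579],
                            [-0.20751232, -0.00138138, -0.97823143]]))) [ 0.87  0.42 -0.56  1.91  0.36  0.69  1.29]
6
{"dx":1,"dy":1,"dz":15,"rx":0,"ry":0,"rz":-0.001,"hand":}
{"dx":0,"dy":1,"dz":14,"rx":-0.001,"ry":0,"rz":-0.001,"hand":}
{"dx":1,"dy":1,"dz":15,"rx":0,"ry":0,"rz":-0.001,"hand":}
{"dx":1,"dy":0,"dz":14,"rx":-0.001,"ry":0,"rz":-0.001,"hand":}
{"dx":1,"dy":1,"dz":15,"rx":0,"ry":0,"rz":-0.001,"hand":}
{"dx":0.4,"dy":1,"dz":14.7,"rx":-0.001,"ry":0,"rz":-0.001,"hand":}
[[264.46768145 212.97797048]]
```

View pics/wrist20.png

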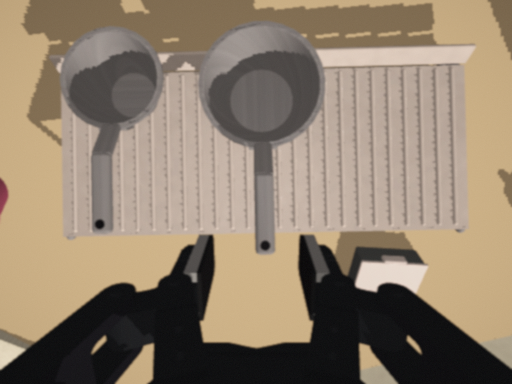

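View pics/wrist19.png

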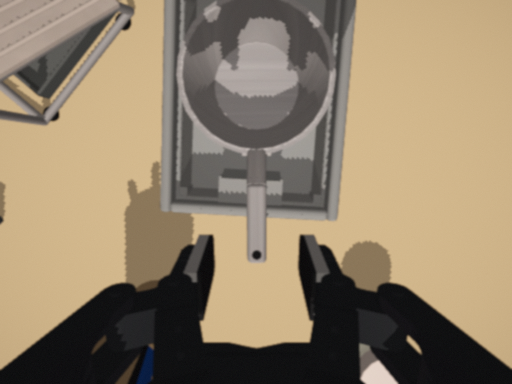

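The large pan sits flat in the tray (tilt 0.2°, floor 38 mm). The medium handle is at (264,213), with the fingers centred at column 257, so the plan's 5 mm sideways correction fits. Descend and grip.

```bash
python3 -m inch '[{"dx":1,"dy":1,"dz":15,"rx":0,"ry":0,"rz":-0.001,"hand":0},{"dx":0,"dy":1,"dz":14,"rx":-0.001,"ry":0,"rz":-0.001,"hand":0},{"dx":1,"dy":1,"dz":15,"rx":0,"ry":0,"rz":-0.001,"hand":0},{"dx":1,"dy":0,"dz":14,"rx":-0.001,"ry":0,"rz":-0.001,"hand":0},{"dx":1,"dy":1,"dz":15,"rx":0,"ry":0,"rz":-0.001,"hand":0},{"dx":0,"dy":1,"dz":14,"rx":-0.001,"ry":0,"rz":-0.001,"hand":0},{"dx":0,"dy":0,"dz":0,"rx":0,"ry":0,"rz":0,"hand":1},{"dx":0,"dy":0,"dz":0,"rx":0,"ry":0,"rz":0,"hand":1},{"dx":0,"dy":0,"dz":0,"rx":0,"ry":0,"rz":0,"hand":1},{"dx":0,"dy":0,"dz":0,"rx":0,"ry":0,"rz":0,"hand":1}]' 120
python3 - <<'E'
from gp import *
c,im,d=grab('wrist','wrist21'); t,r=tip(); print(t,r.as_matrix()[:,2]); ptip(t+[0,0,.12],r,n=7)
E
```

```text
clock: 25.4
position: [0.5211, -0.2959, 0.0893]
tool_rot: [3.14, 0.21, 2.758]
force: [-0.5, 0.2, -1.0]
grip_width: 0.0116
[ 0.51279716 -0.29265854  0.13135114] [ 0.19373722 -0.07666958 -0.978053  ]
7
{"dx":-4,"dy":0,"dz":-17,"rx":0,"ry":0,"rz":0,"hand":}
{"dx":-3,"dy":0,"dz":-17,"rx":0,"ry":0,"rz":0,"hand":}
{"dx":-4,"dy":0,"dz":-16,"rx":0,"ry":0,"rz":0,"hand":}
{"dx":-3,"dy":0,"dz":-17,"rx":0,"ry":0,"rz":0,"hand":}
{"dx":-4,"dy":0,"dz":-17,"rx":0,"ry":0,"rz":0,"hand":}
{"dx":-3,"dy":0,"dz":-17,"rx":0,"ry":0,"rz":0,"hand":}
{"dx":-4,"dy":0.2,"dz":-16.4,"rx":0,"ry":0,"rz":0,"hand":}
```

View pics/wrist21.png

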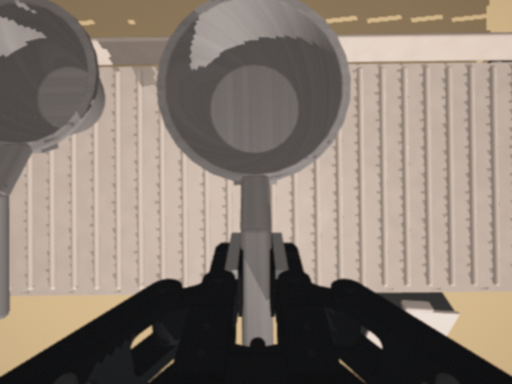

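The medium handle is gripped between the pads at (256,260). Lifting.

```bash
python3 -m inch '[{"dx":-2,"dy":0,"dz":-9,"rx":0,"ry":0,"rz":0,"hand":1},{"dx":-4,"dy":0,"dz":-17,"rx":0,"ry":0,"rz":0,"hand":1},{"dx":-4,"dy":0,"dz":-18,"rx":0,"ry":0,"rz":0,"hand":1},{"dx":-4,"dy":0,"dz":-18,"rx":0,"ry":0,"rz":0,"hand":1},{"dx":-4,"dy":0,"dz":-18,"rx":0,"ry":0,"rz":0,"hand":1},{"dx":-4,"dy":0,"dz":-18,"rx":0,"ry":0,"rz":0,"hand":1},{"dx":-3,"dy":0,"dz":-16,"rx":0,"ry":0,"rz":0,"hand":1},{"dx":0,"dy":0,"dz":0,"rx":0,"ry":0,"rz":0,"hand":1}]';  python3 look.py pan_medium_mid wrist22 -45 .5335 .0388 .16 .028 12
```

```text
clock: 26.25
position: [0.5226, -0.2967, 0.2082]
tool_rot: [3.141, 0.213, 2.759]
force: [-0.1, 0.6, -1.9]
grip_width: 0.0115
[(array([ 99., 257.]), 0.74)]
tip [ 0.5132 -0.2931  0.2477] [ 0.193 -0.077 -0.978] q [ 0.87  0.41 -0.59  1.84  0.33  0.77  1.32]
floor ctr [ 0.4666 -0.2763  0.1682] [ 0.4653 -0.2755  0.1674] n [-0.4708  0.1823  0.8632] R 29.4 5859 tilt 30.32
goal tip [ 0.5938 -0.0182  0.2036] [-0.226  0.218 -0.949]
12
{"dx":5,"dy":24,"dz":3,"rx":-0.001,"ry":0.044,"rz":0.034,"hand":}
{"dx":6,"dy":24,"dz":3,"rx":-0.002,"ry":0.043,"rz":0.033,"hand":}
{"dx":6,"dy":23,"dz":4,"rx":-0.001,"ry":0.044,"rz":0.034,"hand":}
{"dx":7,"dy":24,"dz":4,"rx":-0.001,"ry":0.043,"rz":0.034,"hand":}
{"dx":7,"dy":23,"dz":3,"rx":-0.001,"ry":0.044,"rz":0.034,"hand":}
{"dx":8,"dy":23,"dz":5,"rx":-0.002,"ry":0.043,"rz":0.033,"hand":}
{"dx":9,"dy":23,"dz":4,"rx":-0.001,"ry":0.044,"rz":0.034,"hand":}
{"dx":9,"dy":22,"dz":5,"rx":-0.001,"ry":0.044,"rz":0.034,"hand":}
{"dx":10,"dy":23,"dz":5,"rx":-0.001,"ry":0.043,"rz":0.034,"hand":}
{"dx":10,"dy":22,"dz":6,"rx":-0.002,"ry":0.044,"rz":0.033,"hand":}
{"dx":11,"dy":21,"dz":6,"rx":-0.001,"ry":0.043,"rz":0.034,"hand":}
{"dx":10.7,"dy":21.7,"dz":6.6,"rx":-0.001,"ry":0.044,"rz":0.034,"hand":}
```

```bash
python3 -m inch '[{"dx":5,"dy":24,"dz":3,"rx":-0.001,"ry":0.044,"rz":0.034,"hand":1},{"dx":6,"dy":24,"dz":3,"rx":-0.002,"ry":0.043,"rz":0.033,"hand":1},{"dx":6,"dy":23,"dz":4,"rx":-0.001,"ry":0.044,"rz":0.034,"hand":1},{"dx":7,"dy":24,"dz":4,"rx":-0.001,"ry":0.043,"rz":0.034,"hand":1},{"dx":7,"dy":23,"dz":3,"rx":-0.001,"ry":0.044,"rz":0.034,"hand":1},{"dx":8,"dy":23,"dz":5,"rx":-0.002,"ry":0.043,"rz":0.033,"hand":1},{"dx":9,"dy":23,"dz":4,"rx":-0.001,"ry":0.044,"rz":0.034,"hand":1},{"dx":9,"dy":22,"dz":5,"rx":-0.001,"ry":0.044,"rz":0.034,"hand":1},{"dx":10,"dy":23,"dz":5,"rx":-0.001,"ry":0.043,"rz":0.034,"hand":1},{"dx":10,"dy":22,"dz":6,"rx":-0.002,"ry":0.044,"rz":0.033,"hand":1}]'; python3 -m inch '[{"dx":11,"dy":21,"dz":6,"rx":-0.001,"ry":0.043,"rz":0.034,"hand":1},{"dx":11,"dy":22,"dz":6,"rx":-0.001,"ry":0.044,"rz":0.034,"hand":1},{"dx":0,"dy":0,"dz":0,"rx":0,"ry":0,"rz":0,"hand":1}]'; python3 look.py pan_medium_mid wrist23 -45 .5335 .0388 .065 .028 7
```

```text
clock: 27.35
position: [0.5732, -0.0554, 0.1681]
tool_rot: [3.132, -0.236, 2.426]
force: [-0.1, 0.3, -1.5]
grip_width: 0.0119
clock: 27.65
position: [0.5841, -0.0053, 0.1615]
tool_rot: [-3.134, -0.324, 2.358]
force: [-1.0, 0.4, -2.5]
grip_width: 0.0117
[(array([102., 253.]), 0.92)]
tip [ 0.5936 -0.0177  0.203 ] [-0.228  0.217 -0.949] q [ 0.38  0.7  -0.55  1.49  0.11  1.25  0.64]
floor ctr [0.5319 0.0433 0.1575] [0.5312 0.044  0.1575] n [3.6e-03 2.0e-04 1.0e+00] R 29.6 5943 tilt 0.21
goal tip [ 0.5949 -0.0224  0.1108] [-0.225  0.218 -0.95 ]
7
{"dx":-5,"dy":0,"dz":12,"rx":0,"ry":0,"rz":0,"hand":}
{"dx":-4,"dy":0,"dz":13,"rx":-0.001,"ry":-0.001,"rz":0,"hand":}
{"dx":-5,"dy":-1,"dz":12,"rx":0,"ry":0,"rz":0,"hand":}
{"dx":-5,"dy":0,"dz":12,"rx":-0.001,"ry":0,"rz":0.001,"hand":}
{"dx":-5,"dy":0,"dz":13,"rx":0,"ry":-0.001,"rz":0,"hand":}
{"dx":-4,"dy":0,"dz":12,"rx":-0.001,"ry":0,"rz":0,"hand":}
{"dx":-5.1,"dy":-0.7,"dz":12.3,"rx":0,"ry":0,"rz":0,"hand":}
```

View pics/wrist23.png

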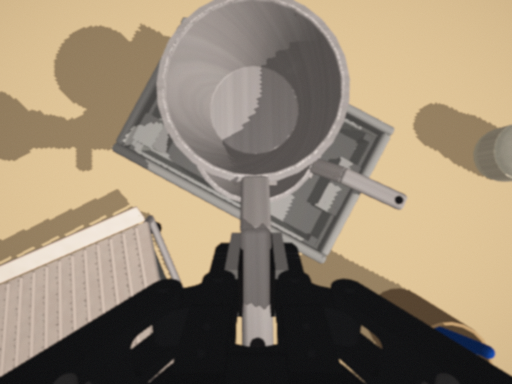

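The medium pan is level above the large one, and the large handle is off to the right (400,200), well clear. Lowering.

```bash
python3 -m inch '[{"dx":-5,"dy":0,"dz":12,"rx":0,"ry":0,"rz":0,"hand":1},{"dx":-4,"dy":0,"dz":13,"rx":-0.001,"ry":-0.001,"rz":0,"hand":1},{"dx":-5,"dy":-1,"dz":12,"rx":0,"ry":0,"rz":0,"hand":1},{"dx":-5,"dy":0,"dz":12,"rx":-0.001,"ry":0,"rz":0.001,"hand":1},{"dx":-5,"dy":0,"dz":13,"rx":0,"ry":-0.001,"rz":0,"hand":1},{"dx":-4,"dy":0,"dz":12,"rx":-0.001,"ry":0,"rz":0,"hand":1},{"dx":-5,"dy":-1,"dz":12,"rx":0,"ry":0,"rz":0,"hand":1},{"dx":0,"dy":0,"dz":0,"rx":0,"ry":0,"rz":0,"hand":1}]'; python3 look.py pan_medium_mid wrist24 -45 .5335 .0388 .043 .028 6
```

```text
clock: 28.55
position: [0.5846, -0.0134, 0.0694]
tool_rot: [-3.136, -0.32, 2.355]
force: [0.1, 0.2, -0.6]
grip_width: 0.0116
[(array([102., 253.]), 0.68)]
tip [ 0.5952 -0.0225  0.1121] [-0.224  0.219 -0.95 ] q [ 0.37  0.81 -0.53  1.55  0.16  1.09  0.65]
floor ctr [0.5327 0.0355 0.0651] [0.5319 0.0361 0.0651] n [4.0e-04 1.2e-03 1.0e+00] R 29.5 5958 tilt 0.07
goal tip [ 0.5961 -0.0192  0.09  ] [-0.224  0.22  -0.95 ]
6
{"dx":-1,"dy":1,"dz":4,"rx":0,"ry":0,"rz":0,"hand":}
{"dx":-1,"dy":0,"dz":3,"rx":0,"ry":0,"rz":0,"hand":}
{"dx":-1,"dy":1,"dz":4,"rx":0,"ry":0,"rz":0,"hand":}
{"dx":0,"dy":0,"dz":3,"rx":-0.001,"ry":0,"rz":-0.001,"hand":}
{"dx":-1,"dy":1,"dz":4,"rx":0,"ry":0,"rz":0,"hand":}
{"dx":-1.2,"dy":0.1,"dz":3.5,"rx":0,"ry":0.001,"rz":0,"hand":}
```

View pics/wrist24.png

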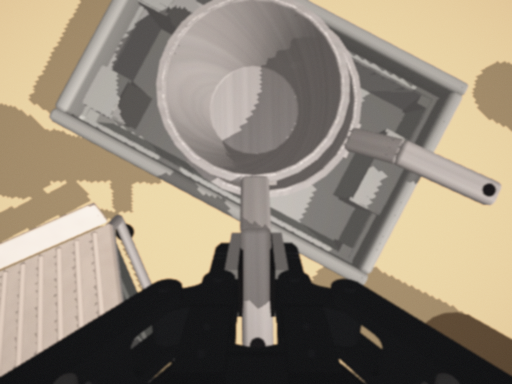

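Run:
```python
from h import *
c,im,d=grab('wrist'); im=im[...,::-1].copy()
a=np.linspace(0,2*np.pi,400)
for C,rr,z,col in (((.5335,.0388),.056,.081,(0,0,255)),((.5323,.0358),.047,.108,(0,255,0)),((.5323,.0388),.047,.108,(255,0,0))):
    pts=proj(c,np.stack([C[0]+rr*np.cos(a),C[1]+rr*np.sin(a),np.full(400,z)],1))
    for p in pts.astype(int):
        if 0<=p[0]<512 and 0<=p[1]<384: im[p[1],p[0]]=col
cv2.imwrite('pics/ov1.png',cv2.resize(im[0:220,100:420],None,fx=2.4,fy=2.4))
```

```text
(no output)
```

View pics/ov1.png

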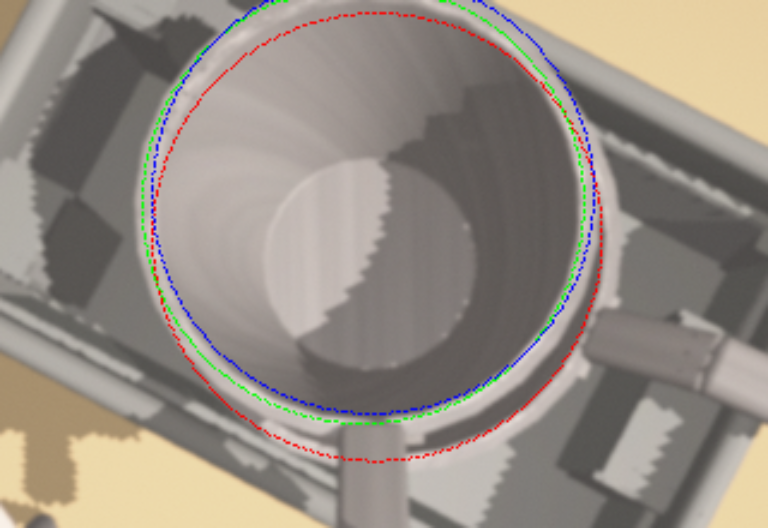

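The overlay shows the medium rim (green) about 4 mm left of the large pan's centre in the image. I'll shift it by (+2,+4) mm while lowering.

Run:
```python
from h import *
t,r=tip(); s=ptip(t+[.002,.004,0],r,n=1); s=ptip(s[0]+[0,0,-.0205],r,n=7,start=s)
```

```text
1
{"dx":1.3,"dy":4.2,"dz":0.4,"rx":0,"ry":0,"rz":0,"hand":}
7
{"dx":-1,"dy":0,"dz":3,"rx":0,"ry":0,"rz":0,"hand":}
{"dx":-1,"dy":0,"dz":3,"rx":0,"ry":0,"rz":0,"hand":}
{"dx":-1,"dy":0,"dz":2,"rx":0,"ry":0,"rz":0,"hand":}
{"dx":-1,"dy":0,"dz":3,"rx":0,"ry":0,"rz":0,"hand":}
{"dx":-1,"dy":0,"dz":3,"rx":0,"ry":0,"rz":0,"hand":}
{"dx":0,"dy":0,"dz":3,"rx":0,"ry":0,"rz":0,"hand":}
{"dx":-1.4,"dy":0.1,"dz":2.5,"rx":0,"ry":0,"rz":0,"hand":}
```

```bash
python3 -m inch '[{"dx":1,"dy":4,"dz":0,"rx":0,"ry":0,"rz":0,"hand":1},{"dx":-1,"dy":0,"dz":3,"rx":0,"ry":0,"rz":0,"hand":1},{"dx":-1,"dy":0,"dz":3,"rx":0,"ry":0,"rz":0,"hand":1},{"dx":-1,"dy":0,"dz":3,"rx":0,"ry":0,"rz":0,"hand":1},{"dx":-1,"dy":0,"dz":3,"rx":0,"ry":0,"rz":0,"hand":1},{"dx":-1,"dy":0,"dz":3,"rx":0,"ry":0,"rz":0,"hand":1},{"dx":-1,"dy":0,"dz":3,"rx":0,"ry":0,"rz":0,"hand":1},{"dx":0,"dy":0,"dz":2,"rx":0,"ry":0,"rz":0,"hand":1},{"dx":0,"dy":0,"dz":0,"rx":0,"ry":0,"rz":0,"hand":1}]'; python3 look.py pan_medium_mid wrist25 -45 .5345 .040 .041 .028 3
```

```text
clock: 29.6
position: [0.5871, -0.0092, 0.0505]
tool_rot: [-3.138, -0.319, 2.355]
force: [0.5, -0.9, -2.4]
grip_width: 0.0117
[(array([103., 254.]), 0.79)]
tip [ 0.5969 -0.0187  0.0917] [-0.224  0.219 -0.95 ] q [ 0.36  0.84 -0.52  1.55  0.17  1.06  0.64]
floor ctr [0.535  0.0396 0.046 ] [0.5346 0.0401 0.046 ] n [-0.0021  0.0021  1.    ] R 29.5 6010 tilt 0.17
goal tip [ 0.5966 -0.0183  0.0864] [-0.226  0.221 -0.949]
3
{"dx":0,"dy":0,"dz":2,"rx":0,"ry":0.001,"rz":0,"hand":}
{"dx":-1,"dy":0,"dz":1,"rx":0,"ry":0.001,"rz":-0.001,"hand":}
{"dx":-0.1,"dy":0,"dz":2.1,"rx":0,"ry":0.001,"rz":0,"hand":}
```

View pics/wrist25.png

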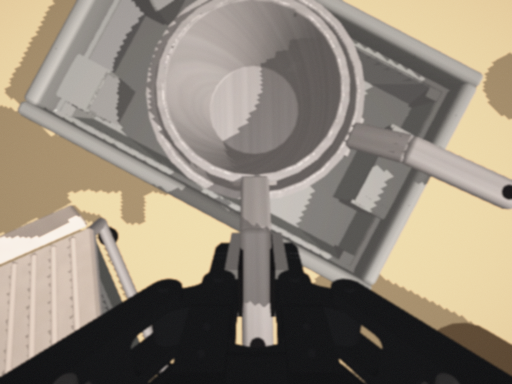

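The rims now look concentric and there is no contact yet. 5 mm to go.

```bash
python3 -m inch '[{"dx":0,"dy":0,"dz":2,"rx":0,"ry":0.001,"rz":0,"hand":1},{"dx":-1,"dy":0,"dz":1,"rx":0,"ry":0.001,"rz":0,"hand":1},{"dx":0,"dy":0,"dz":2,"rx":0,"ry":0.001,"rz":0,"hand":1},{"dx":0,"dy":0,"dz":0,"rx":0,"ry":0,"rz":0,"hand":1}]'; python3 look.py pan_medium_mid wrist26 -45 .5345 .040 .041 .028 3
```

```text
clock: 30.1
position: [0.5867, -0.0089, 0.0454]
tool_rot: [-3.138, -0.321, 2.355]
force: [0.6, -0.2, -2.0]
grip_width: 0.0116
[(array([103., 254.]), 0.82)]
tip [ 0.5965 -0.0183  0.0865] [-0.226  0.221 -0.949] q [ 0.36  0.84 -0.52  1.55  0.17  1.05  0.64]
floor ctr [0.5348 0.04   0.0413] [0.5342 0.0406 0.0413] n [ 0.0019 -0.0013  1.    ] R 29.6 6022 tilt 0.13
goal tip [ 0.5961 -0.0183  0.0864] [-0.224  0.219 -0.95 ]
3
{"dx":0,"dy":0,"dz":0,"rx":0,"ry":-0.001,"rz":0,"hand":}
{"dx":0,"dy":0,"dz":0,"rx":0,"ry":0,"rz":-0.001,"hand":}
{"dx":0.2,"dy":-0.2,"dz":0.2,"rx":0,"ry":-0.001,"rz":0,"hand":}
```

```bash
python3 -m inch '[{"dx":0,"dy":0,"dz":0.8,"rx":0,"ry":0,"rz":0,"hand":1},{"dx":0,"dy":0,"dz":0,"rx":0,"ry":0,"rz":0,"hand":1}]';python3 -m inch '[{"dx":0,"dy":0,"dz":0,"rx":0,"ry":0,"rz":0,"hand":0.6},{"dx":0,"dy":0,"dz":0,"rx":0,"ry":0,"rz":0,"hand":0.4},{"dx":0,"dy":0,"dz":0,"rx":0,"ry":0,"rz":0,"hand":0.2},{"dx":0,"dy":0,"dz":0,"rx":0,"ry":0,"rz":0,"hand":0},{"dx":0,"dy":0,"dz":0,"rx":0,"ry":0,"rz":0,"hand":0},{"dx":0,"dy":0,"dz":-10,"rx":0,"ry":0,"rz":0,"hand":0},{"dx":0,"dy":0,"dz":-22,"rx":0,"ry":0,"rz":0,"hand":0},{"dx":0,"dy":0,"dz":-25,"rx":0,"ry":0,"rz":0,"hand":0},{"dx":0,"dy":0,"dz":-25,"rx":0,"ry":0,"rz":0,"hand":0},{"dx":0,"dy":0,"dz":0,"rx":0,"ry":0,"rz":0,"hand":0}]';  python3 look.py pan_medium_mid wrist27 -45 .5345 .040 .041 .028 3|head -3
python3 - <<'E'
from gp import *
print(bot.observe()['qpos'].round(2))
u,ey,n,_=frame(-22.3,30); B=np.array([.4598,-.3995,.1407])-.010*u
_,_,n2,r2=frame(-22.3,8)
b=B-.015*n2; a=b+.06*n2+[0,0,.03]; print(a,np.hypot(*b[:2]))
ptip(a,r2,n=15)
E
```

```text
clock: 30.4
position: [0.5868, -0.0087, 0.0451]
tool_rot: [-3.138, -0.321, 2.355]
force: [1.0, 0.2, 1.2]
grip_width: 0.0113
clock: 31.4
position: [0.6074, -0.0277, 0.1263]
tool_rot: [-3.141, -0.317, 2.355]
force: [0.4, 0.1, 0.3]
grip_width: 0.043
[(array([ 98., 252.]), 0.8)]
tip [ 0.6151 -0.0365  0.1643] [-0.225  0.221 -0.949] q [ 0.38  0.78 -0.53  1.45  0.14  1.22  0.67]
floor ctr [0.5344 0.0402 0.0413] [0.5344 0.0401 0.0413] n [4.6e-03 3.0e-04 1.0e+00] R 29.6 3131 tilt 0.27
[ 0.38  0.78 -0.53  1.45  0.14  1.22  0.67]
[ 0.44599306 -0.39383736  0.21026206] 0.6028885372144226
15
{"dx":-9,"dy":-25,"dz":-6,"rx":0.002,"ry":-0.03,"rz":-0.027,"hand":}
{"dx":-8,"dy":-25,"dz":-5,"rx":0.002,"ry":-0.031,"rz":-0.026,"hand":}
{"dx":-8,"dy":-25,"dz":-5,"rx":0.003,"ry":-0.03,"rz":-0.027,"hand":}
{"dx":-7,"dy":-26,"dz":-5,"rx":0.002,"ry":-0.03,"rz":-0.026,"hand":}
{"dx":-7,"dy":-25,"dz":-5,"rx":0.002,"ry":-0.03,"rz":-0.027,"hand":}
{"dx":-6,"dy":-26,"dz":-4,"rx":0.002,"ry":-0.031,"rz":-0.026,"hand":}
{"dx":-6,"dy":-26,"dz":-4,"rx":0.002,"ry":-0.03,"rz":-0.027,"hand":}
{"dx":-5,"dy":-26,"dz":-4,"rx":0.003,"ry":-0.03,"rz":-0.026,"hand":}
{"dx":-4,"dy":-26,"dz":-4,"rx":0.002,"ry":-0.031,"rz":-0.027,"hand":}
{"dx":-4,"dy":-26,"dz":-4,"rx":0.002,"ry":-0.03,"rz":-0.027,"hand":}
{"dx":-3,"dy":-27,"dz":-4,"rx":0.002,"ry":-0.03,"rz":-0.026,"hand":}
{"dx":-3,"dy":-26,"dz":-3,"rx":0.002,"ry":-0.03,"rz":-0.027,"hand":}
{"dx":-2,"dy":-26,"dz":-4,"rx":0.003,"ry":-0.031,"rz":-0.026,"hand":}
{"dx":-2,"dy":-27,"dz":-3,"rx":0.002,"ry":-0.03,"rz":-0.027,"hand":}
{"dx":-0.8,"dy":-26.3,"dz":-3.3,"rx":0.002,"ry":-0.03,"rz":-0.026,"hand":}
```

View pics/wrist27.png

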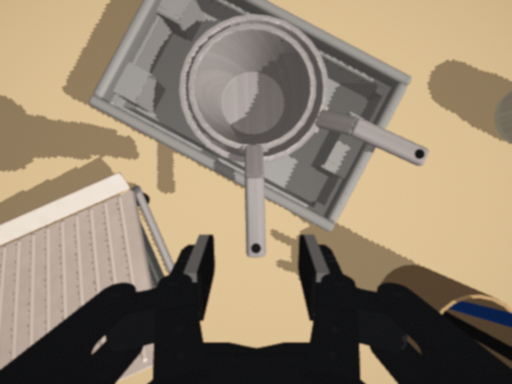

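The medium pan is nested: its floor is 3 mm above the large pan's, tilt 0.3°, and the handles are about 65° apart. Next is the small pan.

```bash
python3 -m inch '[{"dx":-9,"dy":-25,"dz":-6,"rx":0.002,"ry":-0.03,"rz":-0.027,"hand":0},{"dx":-8,"dy":-25,"dz":-5,"rx":0.002,"ry":-0.031,"rz":-0.026,"hand":0},{"dx":-8,"dy":-25,"dz":-5,"rx":0.003,"ry":-0.03,"rz":-0.027,"hand":0},{"dx":-7,"dy":-26,"dz":-5,"rx":0.002,"ry":-0.03,"rz":-0.026,"hand":0},{"dx":-7,"dy":-25,"dz":-5,"rx":0.002,"ry":-0.03,"rz":-0.027,"hand":0},{"dx":-6,"dy":-26,"dz":-4,"rx":0.002,"ry":-0.031,"rz":-0.026,"hand":0},{"dx":-6,"dy":-26,"dz":-4,"rx":0.002,"ry":-0.03,"rz":-0.027,"hand":0},{"dx":-5,"dy":-26,"dz":-4,"rx":0.003,"ry":-0.03,"rz":-0.026,"hand":0},{"dx":-4,"dy":-26,"dz":-4,"rx":0.002,"ry":-0.031,"rz":-0.027,"hand":0},{"dx":-4,"dy":-26,"dz":-4,"rx":0.002,"ry":-0.03,"rz":-0.027,"hand":0}]'; python3 -m inch '[{"dx":-3,"dy":-27,"dz":-4,"rx":0.002,"ry":-0.03,"rz":-0.026,"hand":0},{"dx":-3,"dy":-26,"dz":-3,"rx":0.002,"ry":-0.03,"rz":-0.027,"hand":0},{"dx":-2,"dy":-26,"dz":-4,"rx":0.003,"ry":-0.031,"rz":-0.026,"hand":0},{"dx":-2,"dy":-27,"dz":-3,"rx":0.002,"ry":-0.03,"rz":-0.027,"hand":0},{"dx":-1,"dy":-26,"dz":-3,"rx":0.002,"ry":-0.03,"rz":-0.026,"hand":0},{"dx":0,"dy":0,"dz":0,"rx":0,"ry":0,"rz":0,"hand":0}]';  python3 - <<'E'
from gp import *
print(tip()[0], bot.observe()['qpos'].round(2))
u,ey,n,_=frame(-22.3,30); B=np.array([.4598,-.3995,.1407])-.010*u
_,_,n2,r2=frame(-22.3,8)
b=B-.015*n2; ptip(b,r2,n=6)
c,im,d=grab('wrist','wrist28'); print(proj(c,[.458,-.3986,.1442]))
E
```

```text
clock: 32.5
position: [0.5013, -0.2736, 0.1508]
tool_rot: [3.123, -0.014, 2.623]
force: [0.7, -0.3, -0.1]
grip_width: 0.043
clock: 33.1
position: [0.4489, -0.3987, 0.1662]
tool_rot: [-3.14, 0.138, 2.749]
force: [-1.1, 0.7, -0.6]
grip_width: 0.0426
[ 0.44344337 -0.39644178  0.208838  ] [ 1.07  0.5  -0.58  1.8   0.34  0.8   1.52]
6
{"dx":0,"dy":1,"dz":15,"rx":0,"ry":0,"rz":-0.001,"hand":}
{"dx":1,"dy":0,"dz":14,"rx":-0.001,"ry":-0.001,"rz":0,"hand":}
{"dx":0,"dy":1,"dz":15,"rx":0,"ry":0,"rz":-0.001,"hand":}
{"dx":1,"dy":0,"dz":15,"rx":0,"ry":0,"rz":0,"hand":}
{"dx":0,"dy":1,"dz":15,"rx":0,"ry":-0.001,"rz":-0.001,"hand":}
{"dx":0.4,"dy":0.5,"dz":14.5,"rx":-0.001,"ry":0,"rz":0,"hand":}
[[262.50724679 214.69068527]]
```

View pics/wrist28.png

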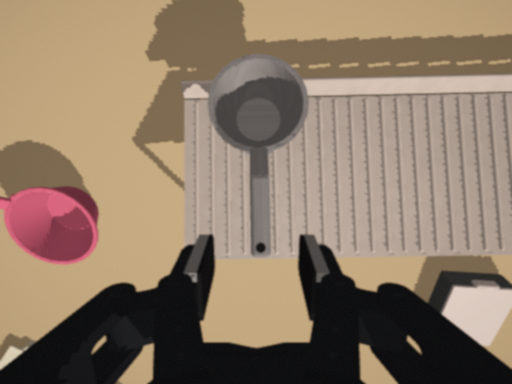

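The small handle at (261,214) is centred. Descend and grip.

```bash
python3 -m inch '[{"dx":0,"dy":1,"dz":15,"rx":0,"ry":0,"rz":-0.001,"hand":0},{"dx":1,"dy":0,"dz":14,"rx":-0.001,"ry":-0.001,"rz":0,"hand":0},{"dx":0,"dy":1,"dz":15,"rx":0,"ry":0,"rz":-0.001,"hand":0},{"dx":1,"dy":0,"dz":15,"rx":0,"ry":0,"rz":0,"hand":0},{"dx":0,"dy":1,"dz":15,"rx":0,"ry":-0.001,"rz":-0.001,"hand":0},{"dx":0,"dy":0,"dz":14,"rx":-0.001,"ry":0,"rz":0,"hand":0},{"dx":0,"dy":0,"dz":0,"rx":0,"ry":0,"rz":0,"hand":1},{"dx":0,"dy":0,"dz":0,"rx":0,"ry":0,"rz":0,"hand":1},{"dx":0,"dy":0,"dz":0,"rx":0,"ry":0,"rz":0,"hand":1},{"dx":0,"dy":0,"dz":0,"rx":0,"ry":0,"rz":0,"hand":1}]' 120; python3 -m inch '[{"dx":-1,"dy":0,"dz":-9,"rx":0,"ry":0,"rz":0,"hand":1},{"dx":-3,"dy":0,"dz":-18,"rx":0,"ry":0,"rz":0,"hand":1},{"dx":-3,"dy":0,"dz":-19,"rx":0,"ry":0,"rz":0,"hand":1},{"dx":-3,"dy":0,"dz":-20,"rx":0,"ry":0,"rz":0,"hand":1},{"dx":-3,"dy":0,"dz":-20,"rx":0,"ry":0,"rz":0,"hand":1},{"dx":-3,"dy":0,"dz":-20,"rx":0,"ry":0,"rz":0,"hand":1},{"dx":-2,"dy":0,"dz":-16,"rx":0,"ry":0,"rz":0,"hand":1},{"dx":0,"dy":0,"dz":0,"rx":0,"ry":0,"rz":0,"hand":1}]';  python3 look.py pan_small_mid wrist29 -110 .5344 .0401 .16 .02 15
```

```text
clock: 34.15
position: [0.4625, -0.3971, 0.08]
tool_rot: [3.14, 0.141, 2.755]
force: [0.7, -0.1, -1.2]
grip_width: 0.0115
clock: 34.95
position: [0.4639, -0.3979, 0.2057]
tool_rot: [3.142, 0.144, 2.755]
force: [0.4, -0.0, -1.4]
grip_width: 0.0119
[]
tip [ 0.4572 -0.3951  0.2455] [ 0.13  -0.052 -0.99 ] q [ 1.07  0.47 -0.6   1.74  0.31  0.88  1.54]Traceback (most recent call last):
  File "look.py", line 8, in <module>
    F,n,Rr,k,cm=panfit(P,x[0]['centre'],rad,d); print('floor ctr',F.round(4),cm.round(4),'n',n.round(4),'R',round(Rr,1),k,'tilt',np.degrees(np.arccos(n[2])).round(2))
                         ~^^^
IndexError: list index out of range
```

View pics/wrist29.png

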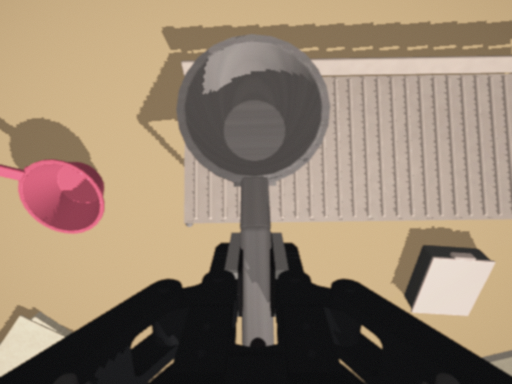

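The small pan is in hand with its floor at (row 131, column 254). The network missed it, so I'll use that pixel.

```bash
sed -i 's/^x=bot.tip_of.*/x=bot.tip_of("wrist",nm) or [{"centre":[131,254],"score":0}]; print([(np.round(y["centre"]),round(y["score"],2)) for y in x[:3]])/' look.py; python3 look.py pan_small_mid wrist30 -110 .5344 .0401 .16 .02 16
```

```text
[(array([120., 255.]), 0.89)]
tip [ 0.457  -0.3949  0.2446] [ 0.129 -0.051 -0.99 ] q [ 1.07  0.47 -0.6   1.74  0.31  0.88  1.54]
floor ctr [ 0.4166 -0.3807  0.1687] [ 0.4166 -0.3807  0.1687] n [-0.4661  0.1781  0.8666] R 21.3 3074 tilt 29.94
goal tip [ 0.5114 -0.0313  0.2044] [ 0.119  0.355 -0.927]
16
{"dx":7,"dy":23,"dz":2,"rx":-0.011,"ry":0.026,"rz":0.096,"hand":}
{"dx":9,"dy":22,"dz":2,"rx":-0.011,"ry":0.027,"rz":0.096,"hand":}
{"dx":11,"dy":21,"dz":3,"rx":-0.012,"ry":0.026,"rz":0.096,"hand":}
{"dx":12,"dy":21,"dz":3,"rx":-0.011,"ry":0.026,"rz":0.096,"hand":}
{"dx":15,"dy":19,"dz":3,"rx":-0.011,"ry":0.027,"rz":0.096,"hand":}
{"dx":16,"dy":17,"dz":5,"rx":-0.011,"ry":0.026,"rz":0.096,"hand":}
{"dx":17,"dy":16,"dz":5,"rx":-0.012,"ry":0.026,"rz":0.095,"hand":}
{"dx":19,"dy":15,"dz":5,"rx":-0.011,"ry":0.026,"rz":0.096,"hand":}
{"dx":20,"dy":12,"dz":6,"rx":-0.011,"ry":0.027,"rz":0.096,"hand":}
{"dx":21,"dy":11,"dz":7,"rx":-0.011,"ry":0.026,"rz":0.096,"hand":}
{"dx":21,"dy":9,"dz":7,"rx":-0.011,"ry":0.026,"rz":0.096,"hand":}
{"dx":22,"dy":6,"dz":8,"rx":-0.012,"ry":0.027,"rz":0.096,"hand":}
{"dx":22,"dy":5,"dz":9,"rx":-0.011,"ry":0.026,"rz":0.096,"hand":}
{"dx":23,"dy":2,"dz":9,"rx":-0.011,"ry":0.026,"rz":0.096,"hand":}
{"dx":22,"dy":0,"dz":10,"rx":-0.011,"ry":0.026,"rz":0.096,"hand":}
{"dx":21.3,"dy":-1.5,"dz":10.2,"rx":-0.011,"ry":0.027,"rz":0.096,"hand":}
```

```bash
python3 -m inch '[{"dx":7,"dy":23,"dz":2,"rx":-0.011,"ry":0.026,"rz":0.096,"hand":1},{"dx":9,"dy":22,"dz":2,"rx":-0.011,"ry":0.027,"rz":0.096,"hand":1},{"dx":11,"dy":21,"dz":3,"rx":-0.012,"ry":0.026,"rz":0.096,"hand":1},{"dx":12,"dy":21,"dz":3,"rx":-0.011,"ry":0.026,"rz":0.096,"hand":1},{"dx":15,"dy":19,"dz":3,"rx":-0.011,"ry":0.027,"rz":0.096,"hand":1},{"dx":16,"dy":17,"dz":5,"rx":-0.011,"ry":0.026,"rz":0.096,"hand":1},{"dx":17,"dy":16,"dz":5,"rx":-0.012,"ry":0.026,"rz":0.095,"hand":1},{"dx":19,"dy":15,"dz":5,"rx":-0.011,"ry":0.026,"rz":0.096,"hand":1},{"dx":20,"dy":12,"dz":6,"rx":-0.011,"ry":0.027,"rz":0.096,"hand":1},{"dx":21,"dy":11,"dz":7,"rx":-0.011,"ry":0.026,"rz":0.096,"hand":1}]'; python3 -m inch '[{"dx":21,"dy":9,"dz":7,"rx":-0.011,"ry":0.026,"rz":0.096,"hand":1},{"dx":22,"dy":6,"dz":8,"rx":-0.012,"ry":0.027,"rz":0.096,"hand":1},{"dx":22,"dy":5,"dz":9,"rx":-0.011,"ry":0.026,"rz":0.096,"hand":1},{"dx":23,"dy":2,"dz":9,"rx":-0.011,"ry":0.026,"rz":0.096,"hand":1},{"dx":22,"dy":0,"dz":10,"rx":-0.011,"ry":0.026,"rz":0.096,"hand":1},{"dx":21,"dy":-1,"dz":10,"rx":-0.011,"ry":0.027,"rz":0.096,"hand":1},{"dx":0,"dy":0,"dz":0,"rx":0,"ry":0,"rz":0,"hand":1}]'; python3 look.py pan_small_mid wrist31 -110 .5344 .0401 .075 .02 7
```

```text
clock: 36.15
position: [0.4931, -0.1576, 0.1773]
tool_rot: [3.047, -0.197, 1.811]
force: [-0.2, 0.1, -0.8]
grip_width: 0.0117
clock: 36.85
position: [0.5165, -0.0143, 0.1642]
tool_rot: [-3.129, -0.384, 1.22]
force: [0.4, -1.0, -1.5]
grip_width: 0.0118
[(array([117., 254.]), 0.89)]
tip [ 0.5119 -0.0321  0.2044] [ 0.118  0.354 -0.928] q [ 0.55  0.43 -0.48  1.97 -0.27  0.72 -0.03]
floor ctr [0.5354 0.0415 0.1591] [0.5351 0.0412 0.1591] n [0.0081 0.0014 1.    ] R 21.4 3071 tilt 0.47
goal tip [ 0.5102 -0.0334  0.1201] [ 0.127  0.355 -0.926]
7
{"dx":-5,"dy":0,"dz":11,"rx":-0.001,"ry":0.001,"rz":0,"hand":}
{"dx":-4,"dy":0,"dz":11,"rx":-0.001,"ry":0,"rz":0,"hand":}
{"dx":-5,"dy":0,"dz":11,"rx":-0.002,"ry":0.001,"rz":0.001,"hand":}
{"dx":-5,"dy":0,"dz":11,"rx":-0.001,"ry":0,"rz":0,"hand":}
{"dx":-5,"dy":0,"dz":11,"rx":-0.001,"ry":0.001,"rz":0,"hand":}
{"dx":-4,"dy":0,"dz":11,"rx":-0.001,"ry":0,"rz":0,"hand":}
{"dx":-5.1,"dy":-0.3,"dz":11.5,"rx":-0.001,"ry":0.001,"rz":0.001,"hand":}
```

View pics/wrist31.png

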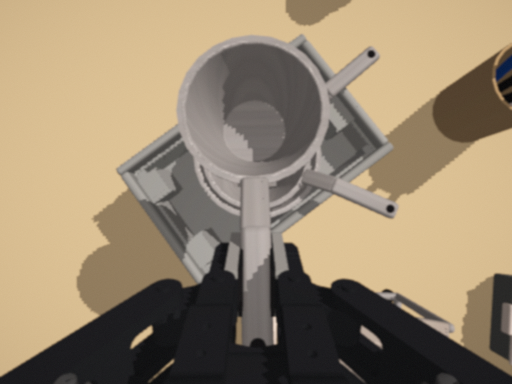

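The small pan is level above the medium one, with the other two handles at the right (370,55) and (390,208). Lowering.

```bash
python3 -m inch '[{"dx":-5,"dy":0,"dz":11,"rx":-0.001,"ry":0,"rz":0,"hand":1},{"dx":-4,"dy":0,"dz":11,"rx":-0.001,"ry":0,"rz":0,"hand":1},{"dx":-5,"dy":0,"dz":11,"rx":-0.001,"ry":0,"rz":0,"hand":1},{"dx":-5,"dy":0,"dz":11,"rx":-0.001,"ry":0,"rz":0,"hand":1},{"dx":-5,"dy":0,"dz":11,"rx":0,"ry":0,"rz":0,"hand":1},{"dx":-4,"dy":0,"dz":11,"rx":0,"ry":0,"rz":0,"hand":1},{"dx":-5,"dy":0,"dz":11,"rx":0,"ry":0,"rz":0,"hand":1},{"dx":0,"dy":0,"dz":0,"rx":0,"ry":0,"rz":0,"hand":1}]'; python3 look.py pan_small_mid wrist32 -110 .5344 .0401 .050 .02 8
python3 - <<'E'
from h import *
c,im,d=grab('wrist'); im=im[...,::-1].copy()
a=np.linspace(0,2*np.pi,500)
for C,rr,z,col in (((.5344,.0401),.056,.081,(0,0,255)),((.5344,.0401),.047,.084,(255,0,0))):
    for p in proj(c,np.stack([C[0]+rr*np.cos(a),C[1]+rr*np.sin(a),np.full(500,z)],1)).astype(int):
        if 0<=p[0]<512 and 0<=p[1]<384: im[p[1],p[0]]=col
cv2.imwrite('pics/ov2.png',cv2.resize(im[0:240,100:420],None,fx=2.4,fy=2.4))
E
```

```text
clock: 37.75
position: [0.5155, -0.0181, 0.0797]
tool_rot: [-3.134, -0.383, 1.221]
force: [-0.2, -0.1, -1.0]
grip_width: 0.0117
[(array([119., 252.]), 0.7)]
tip [ 0.511  -0.0334  0.121 ] [ 0.123  0.353 -0.927] q [ 0.54  0.57 -0.47  2.04 -0.26  0.53  0.01]
floor ctr [0.5344 0.0376 0.0745] [0.5341 0.0374 0.0745] n [0.0016 0.0043 1.    ] R 21.5 3075 tilt 0.26
goal tip [ 0.5109 -0.0311  0.0962] [ 0.124  0.357 -0.926]
8
{"dx":-1,"dy":0,"dz":3,"rx":0,"ry":0.001,"rz":0,"hand":}
{"dx":-1,"dy":0,"dz":3,"rx":0,"ry":0,"rz":0,"hand":}
{"dx":-1,"dy":0,"dz":3,"rx":0,"ry":0.001,"rz":0,"hand":}
{"dx":-1,"dy":0,"dz":3,"rx":0,"ry":0,"rz":0,"hand":}
{"dx":0,"dy":0,"dz":3,"rx":0,"ry":0.001,"rz":0,"hand":}
{"dx":-1,"dy":-1,"dz":3,"rx":0,"ry":0,"rz":0,"hand":}
{"dx":-1,"dy":0,"dz":3,"rx":0,"ry":0.001,"rz":0,"hand":}
{"dx":-1.1,"dy":0.3,"dz":2.8,"rx":0,"ry":0.001,"rz":0,"hand":}
```

View pics/ov2.png

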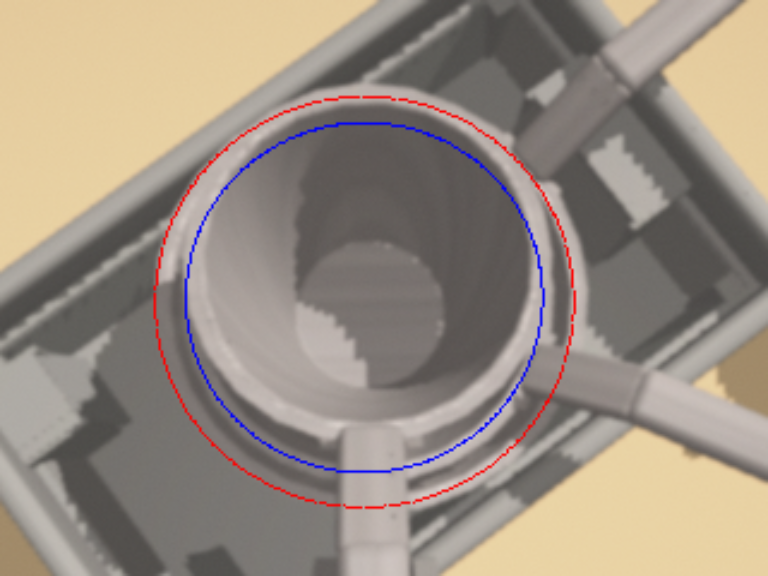

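In this view the medium and large rims sit about 3 mm to the right of my prediction. I'll shift the small pan by (+3,+1.5) mm while lowering to just above seating.

Run:
```python
from h import *
t,r=tip(); s=ptip(t+[.003,.0015,0],r,n=1); s=ptip(s[0]+[0,0,-.0245],r,n=8,start=s)
```

```text
1
{"dx":2.3,"dy":2.3,"dz":0.9,"rx":0,"ry":0,"rz":0,"hand":}
8
{"dx":-1,"dy":0,"dz":3,"rx":0,"ry":0,"rz":0,"hand":}
{"dx":-1,"dy":0,"dz":3,"rx":0,"ry":0,"rz":0,"hand":}
{"dx":-1,"dy":0,"dz":3,"rx":0,"ry":0,"rz":0,"hand":}
{"dx":-2,"dy":0,"dz":2,"rx":0,"ry":0,"rz":0,"hand":}
{"dx":-1,"dy":0,"dz":3,"rx":0,"ry":0,"rz":0,"hand":}
{"dx":-1,"dy":0,"dz":3,"rx":0,"ry":0,"rz":0,"hand":}
{"dx":-1,"dy":0,"dz":3,"rx":0,"ry":0,"rz":0,"hand":}
{"dx":-1.2,"dy":0.1,"dz":2.7,"rx":0,"ry":0,"rz":0,"hand":}
```

```bash
python3 -m inch '[{"dx":2,"dy":2,"dz":1,"rx":0,"ry":0,"rz":0,"hand":1},{"dx":-1,"dy":0,"dz":3,"rx":0,"ry":0,"rz":0,"hand":1},{"dx":-1,"dy":0,"dz":3,"rx":0,"ry":0,"rz":0,"hand":1},{"dx":-1,"dy":0,"dz":3,"rx":0,"ry":0,"rz":0,"hand":1},{"dx":-2,"dy":0,"dz":2,"rx":0,"ry":0,"rz":0,"hand":1},{"dx":-1,"dy":0,"dz":3,"rx":0,"ry":0,"rz":0,"hand":1},{"dx":-1,"dy":0,"dz":3,"rx":0,"ry":0,"rz":0,"hand":1},{"dx":-1,"dy":0,"dz":3,"rx":0,"ry":0,"rz":0,"hand":1},{"dx":-1,"dy":0,"dz":3,"rx":0,"ry":0,"rz":0,"hand":1},{"dx":0,"dy":0,"dz":0,"rx":0,"ry":0,"rz":0,"hand":1}]'; python3 look.py pan_small_mid wrist33 -110 .537 .039 .0443 .02 3
```

```text
clock: 38.9
position: [0.5187, -0.0165, 0.056]
tool_rot: [-3.136, -0.383, 1.222]
force: [-0.5, -0.2, -1.5]
grip_width: 0.0116
[(array([121., 254.]), 0.61)]
tip [ 0.5136 -0.0317  0.0963] [ 0.123  0.353 -0.927] q [ 0.53  0.61 -0.47  2.04 -0.25  0.48  0.02]
floor ctr [0.5375 0.0391 0.0508] [0.5373 0.039  0.0508] n [0.0017 0.0037 1.    ] R 21.4 3074 tilt 0.23
goal tip [ 0.513  -0.032   0.0894] [ 0.125  0.356 -0.926]
3
{"dx":-1,"dy":0,"dz":2,"rx":0,"ry":0.001,"rz":0,"hand":}
{"dx":-1,"dy":0,"dz":2,"rx":0,"ry":0.002,"rz":0,"hand":}
{"dx":-0.8,"dy":-0.4,"dz":2.1,"rx":0,"ry":0.001,"rz":0,"hand":}
```

View pics/wrist33.png

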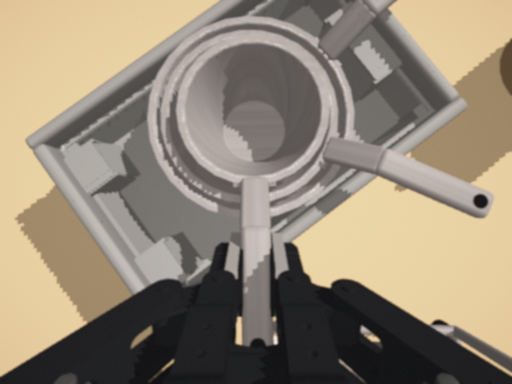

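The three rims look concentric (small at columns 177–328, large at 148–353). Final lowering.

```bash
python3 -m inch '[{"dx":-1,"dy":0,"dz":2,"rx":0,"ry":0.001,"rz":0,"hand":1},{"dx":-1,"dy":0,"dz":2,"rx":0,"ry":0.001,"rz":0,"hand":1},{"dx":-1,"dy":0,"dz":2,"rx":0,"ry":0.001,"rz":0,"hand":1},{"dx":0,"dy":0,"dz":0,"rx":0,"ry":0,"rz":0,"hand":1}]'; python3 look.py pan_small_mid wrist34 -110 .537 .039 .0443 .02 3
```

```text
clock: 39.4
position: [0.5185, -0.0171, 0.0494]
tool_rot: [-3.136, -0.386, 1.222]
force: [-0.1, 0.4, -1.1]
grip_width: 0.0119
[(array([121., 253.]), 0.85)]
tip [ 0.5133 -0.0324  0.0895] [ 0.124  0.356 -0.926] q [ 0.53  0.63 -0.47  2.04 -0.25  0.46  0.02]
floor ctr [0.5371 0.0384 0.0444] [0.5371 0.0384 0.0444] n [0.0019 0.0014 1.    ] R 21.4 3079 tilt 0.14
goal tip [ 0.5131 -0.0319  0.0893] [ 0.126  0.357 -0.926]
3
{"dx":0,"dy":0,"dz":0,"rx":0,"ry":0.001,"rz":0,"hand":}
{"dx":0,"dy":0,"dz":0,"rx":-0.001,"ry":0,"rz":0,"hand":}
{"dx":0.4,"dy":-0.3,"dz":0.4,"rx":0,"ry":0.001,"rz":0,"hand":}
```

```bash
python3 -m inch '[{"dx":0,"dy":0,"dz":0.8,"rx":0,"ry":0,"rz":0,"hand":1},{"dx":0,"dy":0,"dz":0,"rx":0,"ry":0,"rz":0,"hand":1}]';python3 -m inch '[{"dx":0,"dy":0,"dz":0,"rx":0,"ry":0,"rz":0,"hand":0.6},{"dx":0,"dy":0,"dz":0,"rx":0,"ry":0,"rz":0,"hand":0.4},{"dx":0,"dy":0,"dz":0,"rx":0,"ry":0,"rz":0,"hand":0.2},{"dx":0,"dy":0,"dz":0,"rx":0,"ry":0,"rz":0,"hand":0},{"dx":0,"dy":0,"dz":0,"rx":0,"ry":0,"rz":0,"hand":0},{"dx":0,"dy":0,"dz":-10,"rx":0,"ry":0,"rz":0,"hand":0},{"dx":0,"dy":0,"dz":-22,"rx":0,"ry":0,"rz":0,"hand":0},{"dx":0,"dy":0,"dz":-25,"rx":0,"ry":0,"rz":0,"hand":0},{"dx":0,"dy":0,"dz":-25,"rx":0,"ry":0,"rz":0,"hand":0},{"dx":0,"dy":0,"dz":-25,"rx":0,"ry":0,"rz":0,"hand":0}]'; python3 -m inch '[{"dx":0,"dy":0,"dz":-20,"rx":0,"ry":0,"rz":0,"hand":0},{"dx":0,"dy":0,"dz":0,"rx":0,"ry":0,"rz":0,"hand":0}]';python3 look.py pan_small_mid wrist35 -110 .537 .039 .0443 .02 3 | head -3
python3 - <<'E'
from h import *
c,im,d=grab('wrist'); P=cloud(c,d); im=im[...,::-1].copy()
# rims: points by height
s=(d>0)&(P[...,2]>.066)&(P[...,2]<.0765)
q=P[s]; A=np.c_[q[:,:2],np.ones(len(q))]
print('collar rect',cv2.minAreaRect((q[:,:2]*1000).astype(np.float32)),np.median(q[:,2]))
for nm,lo,hi in (('L',.0795,.0825),('M',.0828,.0855),('S',.0862,.0895)):
    m=(d>0)&(P[...,2]>lo)&(P[...,2]<hi)&(np.hypot(P[...,0]-.535,P[...,1]-.039)<.062); q=P[m]
    a=np.c_[2*q[:,:2],np.ones(len(q))]; x=np.linalg.lstsq(a,(q[:,:2]**2).sum(1),rcond=None)[0]; print(nm,len(q),x[:2].round(4),np.sqrt(x[2]+x[0]**2+x[1]**2).round(4))
for k in ('pan_large_handle','pan_medium_handle','pan_small_handle'):
    for x in bot.tip_of('wrist',k)[:1]: i=tuple(np.round(x['centre']).astype(int)); print(k,i,round(x['score'],2),P[i].round(3))
grab('scene','scene9'); grab('side','side9')
E
```

```text
clock: 39.7
position: [0.5189, -0.0168, 0.049]
tool_rot: [-3.137, -0.386, 1.222]
force: [-0.4, -0.9, 0.0]
grip_width: 0.0117
clock: 40.7
position: [0.5052, -0.0554, 0.1497]
tool_rot: [-3.137, -0.386, 1.222]
force: [-0.2, -0.4, 0.7]
grip_width: 0.0427
clock: 40.9
position: [0.5039, -0.0636, 0.1692]
tool_rot: [-3.141, -0.385, 1.222]
force: [0.4, -0.3, -0.2]
grip_width: 0.0427
[(array([108., 250.]), 0.86)]
tip [ 0.4977 -0.0775  0.2069] [ 0.125  0.355 -0.927] q [ 0.66  0.43 -0.49  1.97 -0.27  0.76  0.06]
floor ctr [0.5138 0.0246 0.0838] [0.5325 0.0356 0.0837] n [-0.0014  0.0105  0.9999] R 20.4 1187 tilt 0.6
collar rect ((580.3790893554688, 14.552978515625), (379.78558349609375, 317.878662109375), 41.72318649291992) 0.07333049832571575
L 2566 [0.5355 0.039 ] 0.0511
M 1907 [0.5357 0.039 ] 0.045
S 1278 [0.5395 0.0384] 0.0386
pan_large_handle (np.int64(21), np.int64(342)) 0.6 [0.633 0.075 0.101]
pan_medium_handle (np.int64(137), np.int64(352)) 0.8 [ 0.602 -0.025  0.104]
pan_small_handle (np.int64(196), np.int64(256)) 0.77 [ 0.509 -0.045  0.107]
```

View pics/wrist35.png

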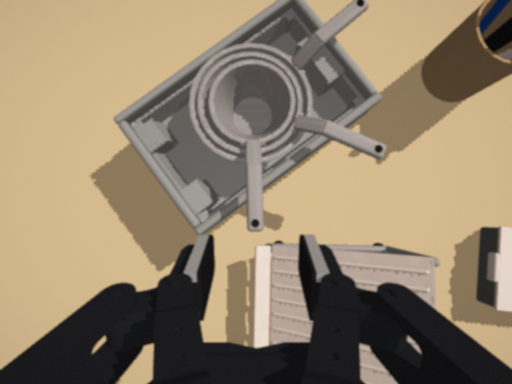

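View pics/side9.png

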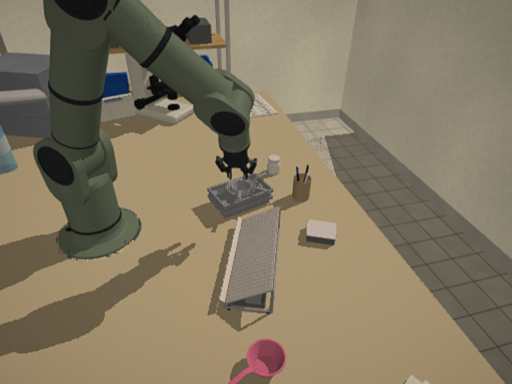

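Run:
```python
from h import *
c,im,d=grab('wrist'); P=cloud(c,d)
q=P[105:128,238:266].reshape(-1,3); q=q[abs(q[:,2]-np.median(q[:,2]))<.003]
A=np.c_[q[:,:2],np.ones(len(q))]; x=np.linalg.lstsq(A,q[:,2],rcond=None)[0]; print('small floor z',np.median(q[:,2]),len(q),'slope',np.degrees(x[:2]),q.mean(0))
s=(d>0)&(P[...,2]>.069)&(P[...,2]<.0775)
k,lab,st,ce=cv2.connectedComponentsWithStats(s.astype(np.uint8))
for i in range(1,k):
    if st[i,4]>300: q=P[lab==i]; print(st[i],cv2.minAreaRect((q[:,:2]*1000).astype(np.float32)),np.median(q[:,2]))
s=(d>0)&(P[...,2]>.037)&(P[...,2]<.045)&(P[...,1]>-.06)&(P[...,0]<.7)
k,lab,st,ce=cv2.connectedComponentsWithStats(s.astype(np.uint8))
q=P[s]; q=q[np.hypot(q[:,0]-.535,q[:,1]-.04)>.06]; print('low collar',len(q),cv2.minAreaRect((q[:,:2]*1000).astype(np.float32)))
# slopes of handles' tops
for i in ((21,342),(137,352),(196,256)): print(P[i])
cv2.imwrite('pics/end.png',cv2.resize(im[0:250,90:400],None,fx=2.4,fy=2.4)[...,::-1])
```

```text
small floor z 0.044141484330397274 639 slope [-0.52357025 -0.15106385] [0.53350256 0.03996604 0.04412418]
[ 115    0  181  235 3980] ((528.0458374023438, 37.24790954589844), (212.17430114746094, 142.01275634765625), 16.803712844848633) 0.07366063306341761
[297   0  31  30 357] ((622.1884155273438, 109.0635757446289), (9.50853157043457, 38.713653564453125), 17.8670654296875) 0.07332183811649051
[463  13  49  64 496] ((761.31640625, 16.416257858276367), (26.81804656982422, 69.23705291748047), 6.8694610595703125) 0.07327591659026392
[ 331   37   56   91 1203] ((623.04443359375, 32.499366760253906), (52.079429626464844, 76.96479034423828), 16.567502975463867) 0.07337372068070425
[220  71  70  68 776] ((537.0643920898438, 39.172698974609375), (63.984214782714844, 64.3270492553711), 78.63821411132812) 0.07349424383948122
[265 136  68  54 749] ((556.3824462890625, -23.343006134033203), (78.5021743774414, 9.066466331481934), 16.991741180419922) 0.07364211820389155
[345 253  27  37 591] ((573.25439453125, -137.1471710205078), (31.077651977539062, 21.767065048217773), 64.0377197265625) 0.07388183328809983
low collar 1103 ((539.3695068359375, 34.67516326904297), (203.67242431640625, 128.13951110839844), 16.683332443237305)
[0.63174295 0.074967   0.10171779]
[ 0.60133209 -0.02485296  0.10452604]
[ 0.50855834 -0.0443164   0.10746664]
```

View pics/end.png

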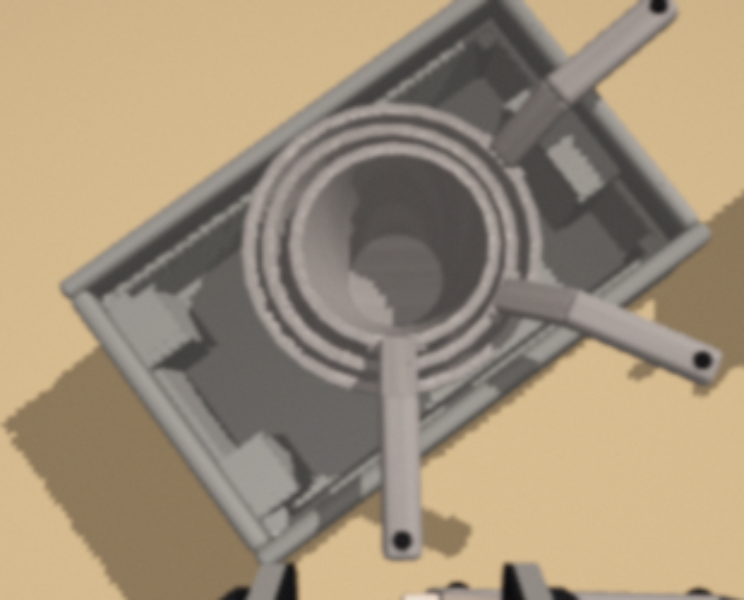

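The floors are at 38.3, 41.3 and 44.1 mm, the rims are concentric and level, and the handles fan out (zoomed view 660,5 / 705,360 / 400,540). The gripper is clear, so I'm handing in.

```bash
python3 -c "
from workcell import bot
print(bot.job_done())"
```

```text
the job is handed in; nothing more can be done
None
```

The job is handed in, at about 41 s of the 72 s allowed. The empty tray rests half-turned on the full tray's ledges, and the three pans are nested in the middle of it. The hand-in reports no verdict.

**Last checks**
- **Tray:** the collar top is 73.6 mm above the bench, where 74 mm is expected. The tray was level within about 0.25°. It is turned 16.8° against 16.7° for the full tray, with the centres about 1–2 mm apart. The full tray showed no visible shift.
- **Pans:** the floor heights are 38.3, 41.3 and 44.1 mm, so each pan sits about 3 mm above the one below. Floor tilts measured 0.2–0.6°, and the rims look concentric.
- **Handles:** they are about 65° apart, with their centres roughly 95 mm or more from each other.
- **Surroundings:** I saw nothing disturbed in the final pictures, though I did not measure the jar, slide box and pen pot. The gripper was clear of everything.

**What disagreed or failed**
- **Fingertip position:** the fingertips are about 43 mm behind the reported TCP. My first grasp of the tray closed on air because of this, without moving the tray. I corrected for it from then on.
- **Tray sag:** the tray sagged about 9° in the grip, and I levelled it by tilting the tool before setting it down.
- **Speed and joint limits:** one approach fell short at the joint-speed cap and reached a joint limit. I then picked up the pans with less tool tilt.
- **Position readings:** camera positions shifted by 2–3 mm between views, so I centred the pans on each other within a single view. One last circle fit put the small pan's rim 4 mm off, but the picture and its floor reading did not support that.

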